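# Take the stage plate out of the microscope base

### The arm

A 6-joint arm with a two-finger parallel gripper is mounted at the origin on the work surface. World frame = base frame: x ahead of the robot, y to its left, z up, the work surface at z = 0. Lengths are in m, angles in rad, forces in N, time in s.
With the tool pointing down it reaches from about 0.35 to 0.85 m from the base axis. Payload 8.1 kg.
Tool frame: the origin (TCP) lies at the centre of the arm's flange, where the gripper is bolted on; the fingertips stand 186 mm ahead of it and the grasp point (between the pads) lies 167 mm ahead of it; z points along the fingers, y is the line along which they close (so a half turn about z gives the same grasp; the last joint's range is limited). The gripper opens to 93 mm and grips with 3 to 60 N. Pads are 15 mm wide; open, the fingers measure 128 mm over their backs; the gripper's body (75 mm by 188 mm) begins 65 mm behind the grasp point.
Start: joints at [1.243, 0.13, 1.488, -0, 1.523, -0.085], TCP at [0.144, 0.582, 0.405] pointing down, gripper open.
Joint ranges: [-2.96, 2.96], [-0.89, 2.26], [0.02, 2.5], [-1.34, 4.48], [0, 2.73], [-2.66, 2.66]. Speed limits (rad/s): [2.39, 2.39, 2.79, 3.14, 3.14, 3.14].

### API

Orientations are given as a rotation vector (axis times angle).
In Python, from plant import robot gives the robot as it stands.
- The arm moves only by the tool apply_moves, never from a script. Its argument "series" is a list of rows, each a list of 2 entries, a list of its own where there are three numbers: the shift along the tool's x, y, z in mm, then the turn, a rotation vector about the tool's x, y, z in rad. A call has 1 to 12 rows; each row shifts and turns the commanded pose from where the row before left it, along the tool's axes as they then stand; what a row does not reach is not made up. A row lasts 1/12 s, in which the tool goes at most 41.7 mm and 7.16 degrees, less where a joint would pass 70% of its speed; a pose out of reach is approached as far as the arm can. A call is refused whole if a number of a shift passes 41.7 or a number of a turn 0.125, either way. A call with a gripper value outside its range is refused whole. "claw" is the opening, from 0 (shut) to 1 (fully open), set as the call begins (left out, the last holds). The fingers move at their own pace and stop on an object; "newtons" is the grip in N (left out, the last holds). Time passes only in rows, so rows that do not move let the fingers close. It gives the time, the measured TCP pose, the force, the opening and the grip force at its end, in the units of the state.
- robot.read_state(): the state, without advancing time (a new reading comes with each control period).
- robot.read_camera(name): name is "scene" or "top" or "wrist"; returns (picture, depth): 400x640x3 uint8, blue, green, red; 400x640 float32, m along the optical axis (not along the pixel's ray), 0 where there is no reading.
- robot.calibration(name): a dict with "fx", "fy", "cx", "cy" (pixels), "extrinsics" (4x4, takes a point from world to camera coordinates). Camera axes: x right, y down, z forward; pixel columns grow to the right and rows downward; lengths in m; the calibration is good to about 2 mm. The wrist camera is an equidistant fisheye: a pixel r from the principal point sees the ray r / f radians off the axis. A picture is of the moment at which its call begins: read the wrist's pose just before it. calibration takes no time and is no camera call; for the wrist camera it gives the pose at the moment of the call.
- robot.close_job(): hands the job in; it is judged then, once.
The state is a dict: "t": time; "q": joint angles; "dq": joint speeds; "joint_torque": joint torques, N m; "tool_pos": TCP position; "orientation": TCP orientation; "force": force on the tool from outside, world axes, zero at the start; "wrist_torque": the same for the moment, N m; "opening": finger opening in m; "gripper_force": force on a finger pad.
Only numpy, scipy, OpenCV 4.12 (cv2) and the standard library are available. Lean on these libraries where they do the work, as an engineer would, in place of code of your own. Each camera call takes 0.05 s, during which the arm holds its last target. There are 200 camera calls.

### The job

Get the microscope base ready for light from below: turn the swing tab right aside so that it no longer covers the plate, then tip the black stage plate up by its front edge, through the thumb cut-out, until it leans on the lamp housing, take it by its raised edge and lift it out. Holding it and without letting it drop, lower it right down into the empty slot of the plate rack so that it stands on end there in line with the other two plates, leave the tab turned aside and do not disturb anything else.

Things in the scene. Friction and masses are not known exactly. Their poses are not given: they have to be found in the camera images.
- stand: grey fixed microscope base, 250 (x) x 200 (y) x 60 mm high, with a lamp housing along its rear. Origin: centre of its underside; own x runs from its front (robot side) to its rear, z up. In its top is a rectangular frame, a recess 113 x 93 mm (x -80 to +33, y -46.5 to +46.5 mm) and 10 mm deep, with a ledge at z = 50 mm round an open lamp well (floor at z = 14 mm). Plate top at z = 58 mm
- cutout (a point): middle of the frame's front edge, at the height of the base's top (stand x = -80, z = 60 mm); the plate's front edge is 1.5 mm behind it. Here is the thumb cut-out in the front of the base: 54 mm wide (y +-27 mm), down to z = 14 mm, open to the front and top, running on under the plate's front edge into the well, so that fingertips tilted forwards reach under this edge
- rear_corner (a point): middle of the corner between the rear ledge (18 mm wide, z = 50 mm) and the frame's 10 mm tall rear wall (stand x = 33 mm). The plate tips up about its rear edge here; pushed about 4 degrees past upright it falls on to lean against the lamp housing
- housing_edge (a point): middle of the lamp housing's top front edge, stand x = 46 mm, z = 112 mm; housing 200 mm wide (y), 79 mm deep behind this edge. The tipped plate leans on this edge 14 degrees beyond vertical, its 90 mm wide upper edge then about 157 mm above the table
- plate_mid (a point): centre of the loose black stage plate, 110 (own x) x 90 (own y) x 8 mm (own z), about 0.15 kg. At the start it lies flat in the frame, its own axes along the stand's, held by the tab
- tab (a joint): angle of the swing tab (rad): 0 points to the stand's rear (+x) over the plate, growing as its end turns clockwise seen from above, outwards to the stand's -y side; stops at -0.25 and 1.9; the plate is free from 1.35 on. It stays where it is left; about 2 N at the peg turns it
- tab_peg (a point): half-way up the peg of the swing tab, a round upright peg 12 mm across on the end of the flat steel tab (61 x 16 x 5 mm), from z = 66.5 to 86 mm above the table. The tab turns about an upright pivot at stand x = -98, y = -44 mm; the peg is 44 mm from it; the tab's underside is 3.5 mm above the plate
- rack: fixed aluminium plate rack, 200 (x) x 112 (y) mm, floor 8 mm thick, three upright slots side by side at x = -70, 0 and +70 mm, each formed by two cheeks 104 mm long (along y) and 12 mm apart, flared at the top, reaching to about 47 mm above the table. Origin: centre of its underside. Two slots hold other plates, one is empty
- free_slot (a point): middle of the floor of the empty slot, 8 mm above the table; x across the slot, y along it, z up. A plate standing here on a short edge has its centre 55 mm above this point
- glass_mid (a point): centre of a clear glass plate, 110 x 90 x 8 mm, standing on end in the rack: leave alone
- white_mid (a point): centre of a white plate, 110 x 90 x 8 mm, standing on end in the rack: leave alone
- jar: glass jar 72 mm across and 100 mm tall, origin at its underside: leave alone
- beaker: glass beaker 70 mm across and 85 mm tall, origin at its underside: leave alone
- dish: closed Petri dish 92 mm across and 19 mm tall, origin at its underside: leave alone
- eyepiece: black microscope eyepiece 44 mm across and 62 mm tall, origin at its underside: leave alone
- brush_grip (a point): middle of the handle of a lying brush 170 mm long: leave alone
- plate: the black stage plate itself; origin at the centre of its underside, 4 mm below point plate_mid along own z

How it is judged:
On the way, in this order (a step that is already met when the one before it is completed fails the run):
1. the swing tab is turned aside, clear of the plate, while the plate still lies in its frame (value of joint tab above 1.35 rad and z of plate_mid in the frame of stand below 0.058 m and angle between the z axis of plate_mid and the z axis of stand, either way round below 0.06 rad), for 0.1 s.
2. the plate, still standing in its frame, is tipped past upright to lean on the lamp housing (angle between plate_mid's own z axis and vertical above 1.7 rad and z of plate_mid in the frame of stand below 0.115 m and contact force between plate and stand above 0.2 N), for 0.1 s.
3. the plate is lifted clear of the base (height (world z) of plate_mid above 0.125 m and contact force between plate and stand below 0.05 N), for 0.1 s.
4. the plate is lowered, still held, to within 10 mm of the floor of the empty slot (x of plate_mid in the frame of free_slot between -0.009 and 0.009 m and y of plate_mid in the frame of free_slot between -0.02 and 0.02 m and angle between the x axis of plate_mid and the z axis of free_slot, either way round below 0.2 rad and z of plate_mid in the frame of free_slot below 0.065 m and contact force between the fingers and plate above 0.3 N), for 0.05 s.
At the end, for the whole second after the job is handed in: The black plate stands still on a short edge on the floor of the empty slot (centre 50 to 60 mm above it, within 9 mm across and 20 mm along the slot, within 0.2 rad of upright), and the tab is still turned aside (beyond 1.35 rad) (x of plate_mid in the frame of free_slot between -0.009 and 0.009 m and y of plate_mid in the frame of free_slot between -0.02 and 0.02 m and angle between the x axis of plate_mid and the z axis of free_slot, either way round below 0.2 rad and z of plate_mid in the frame of free_slot between 0.05 and 0.06 m and value of joint tab above 1.35 rad and linear speed of plate below 0.02 m/s); the robot touches nothing.
It fails at once if a bystander was pushed more than 25 mm from its place (distance of any of glass_mid, white_mid, jar, beaker, dish, eyepiece, brush_grip from where it was at the start of the episode above 0.025 m).
It also fails if it takes over 61 s, if anything falls off the work surface, if the arm or the gripper's body presses on something with over 40 N, if the wrist force passes 120 N, or if a joint passes its speed limit or range.

## Working session

There is one attempt and no reset: what is moved stays moved. The work goes in short steps, Python scripts to look and compute and a tool call to move; the robot and the scene stay as the last step left them, time stands still between calls to the robot, and variables do not carry over. Pictures are saved under pics/ and viewed, at most 10 in all, crops included, and the job is handed in when it is done.

Besides the shell and the picture viewer there is one more tool, called after "Emit:" as name(argument=value, ...), one argument or row to a line, values as JSON. apply_moves: Moves the arm, as the interface text tells. Its arguments: {"type":"object","properties":{"series":{"type":"array"},"claw":{"type":"number"},"newtons":{"type":"number"}},"required":["series"]}

```bash
ls; mkdir -p pics; python3 - <<'E'
from plant import robot
import cv2,numpy as np
s=robot.read_state();print(s)
for n in("scene","top"):
    p,d=robot.read_camera(n);cv2.imwrite(f"pics/{n}0.png",p);np.savez(f"{n}0.npz",p=p,d=d)
    c=robot.calibration(n);print(n,{k:np.round(v,4).tolist() for k,v in c.items()}, (d>0).mean())
E
```

```text
pics
{'t': 0.0, 'q': array([ 1.24261573e+00,  1.31163586e-01,  1.48927635e+00, -9.34259673e-06,
        1.52300690e+00, -8.53628968e-02]), 'dq': array([ 0.00026542, -0.00161272, -0.0011495 , -0.0005008 ,  0.00145714,
       -0.00229465]), 'joint_torque': array([-4.61290074e-04, -5.59850049e+01, -4.91753840e+01,  7.68256816e-02,
        3.57235456e-02, -1.71124329e-04]), 'tool_pos': array([0.14414708, 0.58219001, 0.4036873 ]), 'orientation': array([-3.80434956e-01, -3.11809737e+00,  2.85317190e-03]), 'force': array([-0.30649207,  0.33778218,  0.50507779]), 'wrist_torque': array([-0.04146673, -0.02252583,  0.02059302]), 'gripper_force': 0.0, 'opening': 0.0929022627362059}
scene {'fx': 508.068, 'fy': 508.068, 'cx': 322.2128, 'cy': 203.3665, 'extrinsics': [[-0.6826, 0.7307, 0.0117, 0.3676], [0.4253, 0.4103, -0.8067, -0.1561], [-0.5943, -0.5457, -0.5908, 1.4992], [0.0, 0.0, 0.0, 1.0]]} 0.99593359375
top {'fx': 398.5735, 'fy': 398.5735, 'cx': 319.4858, 'cy': 195.6135, 'extrinsics': [[-0.0064, -0.9996, -0.0262, 0.0245], [-0.9946, 0.0091, -0.1035, 0.5415], [0.1037, 0.0254, -0.9943, 1.121], [0.0, 0.0, 0.0, 1.0]]} 0.9961328125
```

View pics/top0.png

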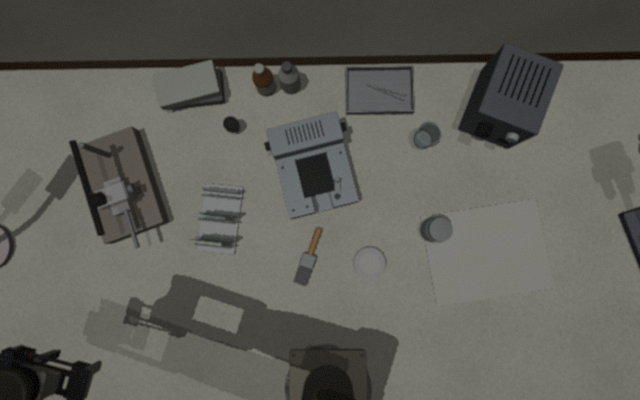

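View pics/scene0.png

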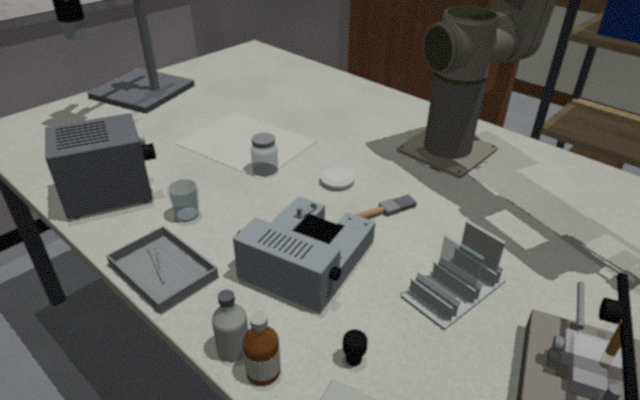

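The top view shows the stand around (315,165), turned slightly, with the black plate at (316,175) and the tab peg near (338,182). The rack is at (218,218), the brush at (310,255) and the dish at (370,262). The scene view shows a plate in the rack slot nearest the robot at (483,248). I'll enlarge both areas next.

```bash
cat > h.py <<'E'
import numpy as np,cv2
from plant import robot
def cloud(d,c):
    v,u=np.mgrid[:d.shape[0],:d.shape[1]]
    P=np.stack([(u-c['cx'])/c['fx']*d,(v-c['cy'])/c['fy']*d,d],-1)
    E=np.array(c['extrinsics']);return (P-E[:3,3])@E[:3,:3]
E
python3 - <<'E'
from h import *
t=np.load('top0.npz');c=robot.calibration('top');W=cloud(t['d'],c);np.save('Wt.npy',W)
s=np.load('scene0.npz');Ws=cloud(s['d'],robot.calibration('scene'));np.save('Ws.npy',Ws)
a=cv2.resize(t['p'][105:225,255:365],None,fx=4,fy=4,interpolation=cv2.INTER_CUBIC)
b=cv2.resize(t['p'][175:260,185:255],None,fx=5,fy=5,interpolation=cv2.INTER_CUBIC)
h=480;im=np.zeros((480,800,3),np.uint8);im[:480,:440]=a;im[:425,450:800]=b
im=cv2.convertScaleAbs(im,alpha=1.6)
cv2.imwrite('pics/crop1.png',im)
q=cv2.resize(s['p'][215:335,385:525],None,fx=5,fy=5,interpolation=cv2.INTER_CUBIC)
cv2.imwrite('pics/crop2.png',cv2.convertScaleAbs(q,alpha=1.4))
# heights
for n,w,(u0,u1,v0,v1) in (('table',W,(400,420,180,200)),('top front',W,(293,298,185,205)),('plate',W,(308,325,165,185)),('housing',W,(290,330,125,140))):
    r=w[v0:v1,u0:u1].reshape(-1,3);print(n,np.round(np.median(r,0),4),r[:,2].std())
for v in range(183,256,2):print(v,np.round(W[v,200:244:4,2]*1000).astype(int))
E
```

```text
table [ 0.559  -0.2436 -0.    ] 0.10108474159378732
top front [0.5421 0.0883 0.0601] 0.0020971346174975813
plate [0.5977 0.029  0.0578] 0.06032901770857186
housing [0.707  0.0429 0.1123] 0.08619806242067533
183 [ 3 -1  9 -2 -3 -2 -1  0  4  3 -2]
185 [ 0 -2  8  6 12  6  9  8  2  6  0]
187 [ 3 47 10  7  8  6 11 10  8  2  9]
189 [-1 36 40 45 47 50 47 11  8  8  9]
191 [ 2  0  6 19 30 40 42 44 41 49  8]
193 [ 1  6  6 12  7  8  9  7 25 38  4]
195 [ 2 44 44 42 41 10  6  6  9  6  7]
197 [-1 11 11 46 48 44 49 46 39  7  5]
199 [-1 14  4  6 10  9  9  6 45 47 10]
201 [ 1  8 13  9  9  9  8  4  5  5 12]
203 [ 2  8  7  9  6  6 13 11  6  7  9]
205 [-1  9  9 10 11  7  6 10  5  9  5]
207 [-2  9  6  9  7  6  9  8  8  8  8]
209 [ 1  9  3 10 10  7 11  9  7  6  7]
211 [50  9 11  7 11  6 10  6 11  9  1]
213 [43 38 48 49 45 47  8 10  7 10 -1]
215 [118 117 118 114  40  43  43  49  45  11  -3]
217 [  0 118 116 117 120 122 119   9  37  18  -3]
219 [ 44  44  42   4   6  90 120  82  37  12   0]
221 [-1  9 44 42 44 41 42 39  5  9  0]
223 [ 7 10  7 10 10  5 44 48 46  7 -3]
225 [ 7  9  9  8  5 11  9  8 12  6  0]
227 [ 8  6 10  8  5  6 13  8  7  9 -1]
229 [ 5  9  5  7 10  8  8 11  7 10  2]
231 [ 7  6 13  8  8  8  7  6  4 12 -3]
233 [ 8  9  7 10  5  7 11  3  5 12 -2]
235 [10  7  7 10  6 10 11  4  7  8  0]
237 [46 51 48 11  4  7  8  6 11  3 -1]
239 [36 10 38 42 42 49 43 46  3  5  0]
241 [118 118 106  77  51  18  38  39  29   0   2]
243 [120 118 120 116 114 116  92  46  10   0   0]
245 [ 47  48  43  39 115 118  86  42   6   3  -3]
247 [ 8 10  5  7 49 50 45 40 23 -1 -2]
249 [11  9  9  9  9 10 10  6  8  0  0]
251 [-1 -3  6  6  8 12  6 11  9 -3  2]
253 [-1  2 -2 -1 -1 -4 10  6  6  1  1]
255 [-4  3 -3 -1  0 -4  1  0  0 -1 -1]
```

View pics/crop1.png

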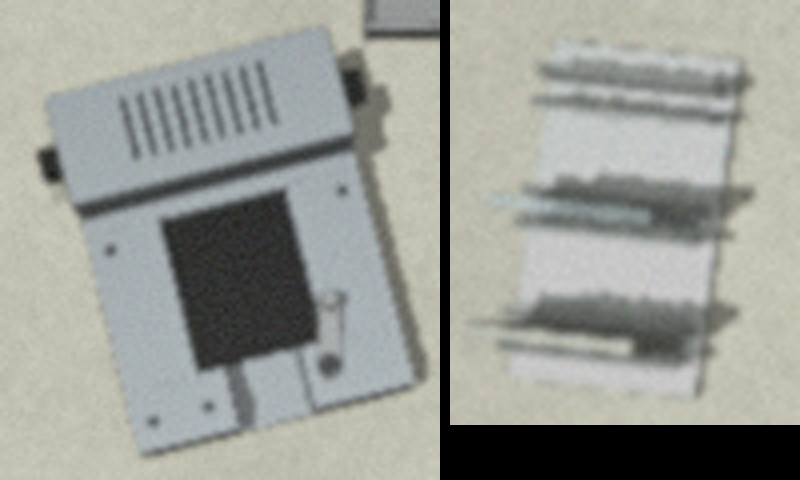

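View pics/crop2.png

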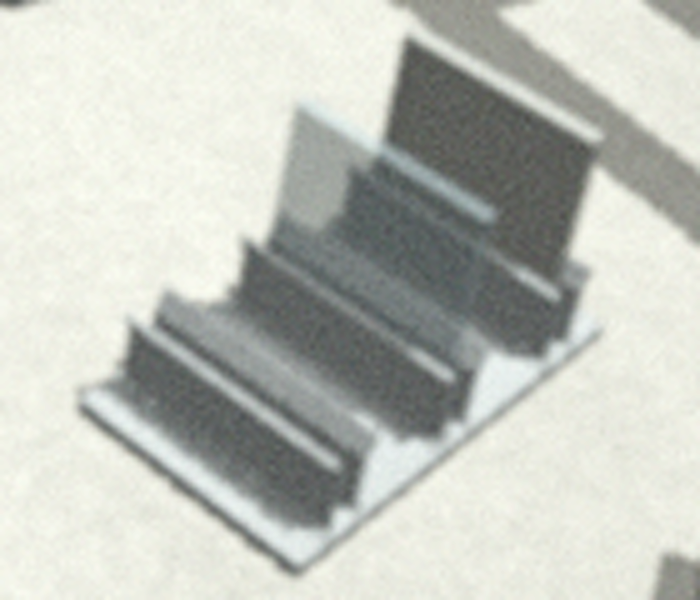

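The crops show the tab along the plate's right edge, with its peg near crop (333,298) and its pivot near (330,365). The far rack slot (image rows 188–199) is empty. The middle slot holds the glass plate and the near slot holds the white one.

```bash
cat >> h.py <<'E'
def ray(uv,c,z):
    uv=np.asarray(uv,float).reshape(-1,2);E=np.array(c['extrinsics']);R=E[:3,:3];o=-R.T@E[:3,3]
    dv=np.c_[(uv[:,0]-c['cx'])/c['fx'],(uv[:,1]-c['cy'])/c['fy'],np.ones(len(uv))]@R
    return o+dv*((z-o[2])/dv[:,2])[:,None]
E
python3 - <<'E'
from h import *
W=np.load('Wt.npy');Ws=np.load('Ws.npy')
out={}
for n,box in(('top',(300,340,145,205)),('scene',(290,345,205,250))):
    c=robot.calibration(n);p=np.load(n+'0.npz')['p'];g=p.max(2);u0,u1,v0,v1=box
    m=np.zeros(g.shape,np.uint8);m[v0:v1,u0:u1]=(g[v0:v1,u0:u1]<62)*255
    k,l,st,ct=cv2.connectedComponentsWithStats(m);i=1+np.argmax(st[1:,4]);m=(l==i).astype(np.uint8)
    cs=max(cv2.findContours(m,0,2)[0],key=len).reshape(-1,2)
    r=ray(cs,c,.058)[:,:2].astype(np.float32)*1000
    print(n,st[i],cv2.minAreaRect(r))
for n,w in(('top',W),('scene',Ws)):
    X=w.reshape(-1,3)
    s=(X[:,0]>.42)&(X[:,0]<.82)&(abs(X[:,1]-.02)<.2)
    a=X[s&(X[:,2]>.054)&(X[:,2]<.066)];print(n,'stand top',len(a),cv2.minAreaRect(a[:,:2].astype(np.float32)*1000))
    b=X[s&(X[:,2]>.105)&(X[:,2]<.120)];print('housing',cv2.minAreaRect(b[:,:2].astype(np.float32)*1000),np.median(b[:,2]))
    t=X[s&(X[:,2]>.07)&(X[:,2]<.09)&(X[:,0]<.6)&(X[:,1]<.03)];print('peg?',np.round(t,3).tolist()[:12])
    q=(X[:,0]>.35)&(X[:,0]<.75)&(X[:,1]>.17)&(X[:,1]<.42)
    k=X[q&(X[:,2]>.036)&(X[:,2]<.054)]
    # yaw: maximise sharpness of histogram of coordinate across
    best=max(np.arange(-.3,.3,.005),key=lambda a:(np.histogram(k[:,:2]@[np.cos(a),np.sin(a)],np.arange(0,.9,.002))[0]**2).sum())
    e=np.array([np.cos(best),np.sin(best)]);f=np.array([-e[1],e[0]])
    h,b=np.histogram(k[:,:2]@e,np.arange(.2,.9,.002));print('rack yaw',best,[(round(b[i],3),h[i]) for i in range(len(h)) if h[i]>4])
    y=k[:,:2]@f;print('along',np.percentile(y,[0,1,3,50,97,99,100]).round(4))
E
```

```text
top [ 300  153   34   44 1174] ((597.1524047851562, 31.52096176147461), (112.2833480834961, 90.42032623291016), 14.306446075439453)
scene [294 214  49  29 775] ((577.9733276367188, 22.991130828857422), (68.96370697021484, 89.83741760253906), 14.207887649536133)
top stand top 3804 ((583.6456298828125, 28.092544555664062), (172.7225799560547, 199.7888641357422), 13.973140716552734)
housing ((704.1776123046875, 58.318504333496094), (80.49210357666016, 200.47286987304688), 14.197427749633789) 0.1120525848630313
peg? [[0.586, -0.03, 0.087], [0.584, -0.027, 0.082], [0.584, -0.03, 0.086], [0.584, -0.032, 0.083], [0.581, -0.024, 0.086], [0.581, -0.027, 0.084], [0.581, -0.03, 0.085], [0.581, -0.032, 0.087], [0.581, -0.035, 0.085], [0.579, -0.024, 0.084], [0.578, -0.027, 0.089], [0.579, -0.03, 0.082]]
rack yaw -0.12499999999999983 [(np.float64(0.354), np.int64(28)), (np.float64(0.356), np.int64(25)), (np.float64(0.358), np.int64(24)), (np.float64(0.36), np.int64(5)), (np.float64(0.37), np.int64(7)), (np.float64(0.372), np.int64(6)), (np.float64(0.374), np.int64(25)), (np.float64(0.376), np.int
[... 1899 characters left out ...]
, np.int64(10)), (np.float64(0.446), np.int64(7)), (np.float64(0.448), np.int64(49)), (np.float64(0.45), np.int64(116)), (np.float64(0.452), np.int64(26)), (np.float64(0.454), np.int64(25)), (np.float64(0.456), np.int64(61)), (np.float64(0.458), np.int64(77)), (np.float64(0.46), np.int64(25)), (np.float64(0.502), np.int64(12)), (np.float64(0.504), np.int64(35)), (np.float64(0.506), np.int64(84)), (np.float64(0.508), np.int64(104)), (np.float64(0.51), np.int64(90)), (np.float64(0.512), np.int64(26)), (np.float64(0.524), np.int64(19)), (np.float64(0.526), np.int64(65)), (np.float64(0.528), np.int64(59)), (np.float64(0.53), np.int64(34))]
along [0.3077 0.3096 0.3135 0.3743 0.4113 0.4126 0.415 ]
```

```bash
python3 - <<'E'
from h import *
for n,f in(('top','Wt'),('scene','Ws')):
    X=np.load(f+'.npy').reshape(-1,3)
    q=(X[:,0]>.35)&(X[:,0]<.75)&(X[:,1]>.17)&(X[:,1]<.42)
    k=X[q&(X[:,2]>.038)&(X[:,2]<.054)]
    a=-.112;e=np.array([np.cos(a),np.sin(a)])
    cc=[]
    for it in range(3):
        w=k[:,:2]@e;h=[]
        lo=(.497,.517) if it==0 and n=='top' else lo
        L=[]
        for s in lo:
            p=k[abs(w-s)<.007]
            vx,vy,x0,y0=cv2.fitLine(p[:,:2].astype(np.float32),cv2.DIST_HUBER,0,.01,.01).ravel()
            if vy<0:vx,vy=-vx,-vy
            t=p[:,:2]@[vx,vy];ends=np.percentile(t,[1,99]);L.append((np.arctan2(-vx,vy),x0,y0,ends,len(p)))
        a=np.mean([l[0] for l in L]);e=np.array([np.cos(a),np.sin(a)]);lo=[np.array(l[1:3])@e for l in L]
    print(n,a,lo,L)
    fl=X[q&(X[:,2]>.0055)&(X[:,2]<.13)&(X[:,0]<.66)];m=np.zeros((500,500),np.uint8)
    ij=((fl[:,:2]-[.3,.1])*1000/2).astype(int);m[ij[:,0],ij[:,1]]=255
    m=cv2.morphologyEx(m,cv2.MORPH_CLOSE,np.ones((3,3)));m=cv2.morphologyEx(m,cv2.MORPH_OPEN,np.ones((5,5)))
    r=cv2.minAreaRect(np.argwhere(m).astype(np.float32)*2+[300,100]) if 0 else cv2.minAreaRect((np.argwhere(m)*2+[300,100]).astype(np.float32));print(r)
    # glass plate / white plate tops
    for z in(.108,.1):
        t=X[q&(X[:,2]>z)&(X[:,2]<.13)];print(len(t),t.mean(0).round(4) if len(t) else'')
    e2=np.array([-e[1],e[0]])
    t=X[q&(X[:,2]>.105)&(X[:,2]<.13)];w=t[:,:2]@e
    for c0 in(.367,.437):
        s=t[abs(w-c0)<.015]
        if len(s):print('plate',np.median(s[:,:2]@e),np.percentile(s[:,:2]@e2,[2,98]))
E
```

```text
top -0.11690672 [np.float32(0.5002916), np.float32(0.52025497)] [(np.float32(-0.11595185), np.float32(0.53986794), np.float32(0.30770856), array([0.31765534, 0.4190332 ]), 87), (np.float32(-0.117861584), np.float32(0.55965936), np.float32(0.30507636), array([0.31847829, 0.42127717]), 98)]
((479.3627624511719, 313.576904296875), (113.28140258789062, 200.75010681152344), 83.11827850341797)
213 [0.4453 0.3181 0.1177]
226 [0.4443 0.3175 0.117 ]
plate 0.3706011134147512 [0.32423551 0.41255904]
plate 0.4400911118716976 [0.3241687  0.41213495]
scene -0.11346044 [np.float32(0.50374967), np.float32(0.5239431)] [(np.float32(-0.11568065), np.float32(0.542672), np.float32(0.31296542), array([0.31649508, 0.41913587]), 312), (np.float32(-0.11124022), np.float32(0.56268746), np.float32(0.3102569), array([0.31568709, 0.41707875]), 146)]
((489.751708984375, 312.9793395996094), (112.63785552978516, 185.21078491210938), 83.45370483398438)
606 [0.45   0.3202 0.1158]
893 [0.45   0.3204 0.1119]
plate 0.37549305910894615 [0.3247189  0.41148647]
plate 0.4455395947027328 [0.32407696 0.41150247]
```

```bash
cat >> h.py <<'E'
from scipy.linalg import expm,logm
from scipy.spatial.transform import Rotation as Ro
O=np.array([.6215,.0374,0]);SY=.248
def rz(a):return Ro.from_euler('z',a).as_matrix()
RS=rz(SY)
def S(x,y,z):return O+RS@(np.array([x,y,z])/1000)   # stand mm -> world m
def unS(p):return (RS.T@(np.asarray(p)-O))*1000
def ori(al,yaw,along):   # tool z tilted al from down towards heading yaw; 'along' True: closing line in the tilt plane
    h=np.array([np.cos(yaw),np.sin(yaw),0]);u=np.array([0,0,1.])
    z=np.sin(al)*h-np.cos(al)*u;y=np.cos(al)*h+np.sin(al)*u if along else np.cross(u,h)
    return np.c_[np.cross(y,z),y,z]
def pose(p,R,off=.186):
    T=np.eye(4);T[:3,:3]=R;T[:3,3]=p-R[:,2]*off;return T
def now():
    s=robot.read_state();T=np.eye(4);T[:3,:3]=Ro.from_rotvec(s['orientation']).as_matrix();T[:3,3]=s['tool_pos'];return T,s
def plan(T0,T1,N=None,v=.035,w=.11):
    D=np.linalg.inv(T0)@T1;L=np.real(logm(D))
    n=max(np.linalg.norm(D[:3,3])/v,np.linalg.norm(Ro.from_matrix(D[:3,:3]).as_rotvec())/w)
    N=N or int(np.ceil(n));M=expm(L/N)
    s=np.round(M[:3,3]*1000,1);t=np.round(Ro.from_matrix(M[:3,:3]).as_rotvec(),4)
    print(N,'x',[s.tolist(),t.tolist()]);return T1
E
python3 - <<'E'
from h import *
T,s=now()
piv=np.array([-98,-44])
def peg(t):return piv+44*np.array([np.cos(t),-np.sin(t)])
print('peg .24',S(*peg(.24),75))
R=ori(0,.945,True);print(R.round(3))
T=plan(T,pose(S(*peg(.24),200),R))
E
```

```text
peg .24 [ 0.58129736 -0.02895747  0.075     ]
[[-0.81   0.586  0.   ]
 [ 0.586  0.81   0.   ]
 [ 0.     0.    -1.   ]]
22 x [[-29.7, -17.2, 0.8], [-0.0001, 0.0, 0.0174]]
```

Emit:
apply_moves(
  series=[
    [[-30, -17, 1], [0, 0, 0.0174]],
    [[-30, -17, 1], [0, 0, 0.0174]],
    [[-30, -17, 1], [0, 0, 0.0174]],
    [[-30, -17, 1], [0, 0, 0.0174]],
    [[-30, -17, 1], [0, 0, 0.0174]],
    [[-30, -17, 1], [0, 0, 0.0174]],
    [[-30, -17, 1], [0, 0, 0.0174]],
    [[-30, -17, 1], [0, 0, 0.0174]],
    [[-30, -17, 1], [0, 0, 0.0174]],
    [[-30, -17, 1], [0, 0, 0.0174]],
    [[-30, -17, 1], [0, 0, 0.0174]],
  ],
  claw=0.35,
)

```text
t: 1.02
tool_pos: [0.3961, 0.2975, 0.3933]
orientation: [-0.678, -3.067, 0.0]
force: [1.0, 0.6, 1.5]
opening: 0.0329
gripper_force: 0.0
```

Emit:
apply_moves(
  series=[
    [[-30, -17, 1], [0, 0, 0.0174]],
    [[-30, -17, 1], [0, 0, 0.0174]],
    [[-30, -17, 1], [0, 0, 0.0174]],
    [[-30, -17, 1], [0, 0, 0.0174]],
    [[-30, -17, 1], [0, 0, 0.0174]],
    [[-30, -17, 1], [0, 0, 0.0174]],
    [[-30, -17, 1], [0, 0, 0.0174]],
    [[-30, -17, 1], [0, 0, 0.0174]],
    [[-30, -17, 1], [0, 0, 0.0174]],
    [[-30, -17, 1], [0, 0, 0.0174]],
    [[-30, -17, 1], [0, 0, 0.0174]],
  ],
)

```text
t: 1.93
tool_pos: [0.5887, -0.0286, 0.3822]
orientation: [-0.968, -2.988, 0.0]
force: [-0.0, 0.4, 0.7]
opening: 0.0326
gripper_force: 0.0
```

```bash
cat >> h.py <<'E'
def peg(t,r=44):return np.array([-98,-44])+r*np.array([np.cos(t),-np.sin(t)])
E
python3 - <<'E'
from h import *
c=robot.calibration('wrist');p,d=robot.read_camera('wrist');cv2.imwrite('pics/w1.png',p);np.savez('w1.npz',p=p,d=d);print(c)
T,s=now();print(s['t'],s['q'].round(2),s['opening'],'tip',(T[:3,3]+T[:3,2]*.186).round(4),unS(T[:3,3]+T[:3,2]*.186))
R=ori(0,.945,True)
T=plan(T,pose(S(*peg(.24),120),R));T=plan(T,pose(S(*peg(.24),72),R))
E
```

```text
{'fx': 309.70691628693146, 'fy': 309.70691628693146, 'cx': 318.5932992545028, 'cy': 198.63611311722065, 'extrinsics': array([[ 5.86029283e-01,  8.10289837e-01, -2.44851188e-04,
        -3.21580596e-01],
       [ 7.72542415e-01, -5.58637851e-01,  3.01831026e-01,
        -4.99427877e-01],
       [ 2.44433830e-01, -1.77070978e-01, -9.53361407e-01,
         2.22756382e-01],
       [ 0.00000000e+00,  0.00000000e+00,  0.00000000e+00,
         1.00000000e+00]])}
1.9833 [-0.14  0.12  1.54 -0.    1.48 -1.08] 0.032537572038787856 tip [ 0.5901 -0.0342  0.1957] [-47.98201578 -61.71439739 195.71939298]
3 x [[3.3, -0.4, 25.2], [-0.0008, 0.0006, -0.0017]]
2 x [[0.0, -0.0, 24.0], [0.0, 0.0, 0.0]]
```

View pics/w1.png

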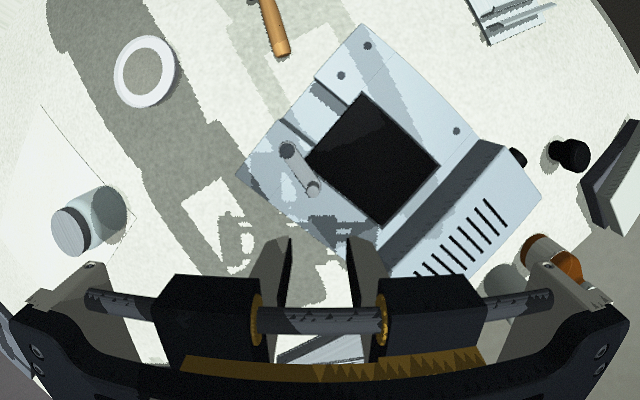

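The wrist view shows the peg at (313,188), the pivot at (287,150) and the plate corners near (361,93), (440,163), (383,226) and (305,160). The cut-out is at (315,105). I'll check these against the top-view measurements.

```bash
cat >> h.py <<'E'
def wray(uv,c,z):
    uv=np.asarray(uv,float).reshape(-1,2);E=np.array(c['extrinsics']);R=E[:3,:3];o=-R.T@E[:3,3]
    q=(uv-[c['cx'],c['cy']])/c['fx'];r=np.linalg.norm(q,axis=1)[:,None]
    dv=np.c_[q*np.sin(r)/r,np.cos(r)]@R
    return o+dv*((z-o[2])/dv[:,2])[:,None]
def wcloud(d,c):
    v,u=np.mgrid[:d.shape[0],:d.shape[1]];q=np.stack([(u-c['cx'])/c['fx'],(v-c['cy'])/c['fx']],-1);r=np.linalg.norm(q,axis=-1)
    k=np.tan(r)/np.maximum(r,1e-9);P=np.stack([q[...,0]*k*d,q[...,1]*k*d,d],-1)
    E=np.array(c['extrinsics']);return (P-E[:3,3])@E[:3,:3]
E
python3 - <<'E'
from h import *
c=robot.calibration('wrist');t=np.load('w1.npz');p,d=t['p'],t['d']
W=wcloud(d,c);np.save('Ww1.npy',W)
m=((p.max(2)<60)&(W[...,2]>.04)&(W[...,2]<.07)).astype(np.uint8)
k,l,st,ct=cv2.connectedComponentsWithStats(m);i=l[160,370];print(st[i])
cs=max(cv2.findContours((l==i).astype(np.uint8),0,2)[0],key=len).reshape(-1,2)
print('plate',cv2.minAreaRect((wray(cs,c,.058)[:,:2]*1000).astype(np.float32)))
print('peg',unS(wray([(313,187)],c,.086)[0]),'pivot',unS(wray([(287,150)],c,.0685)[0]))
a=W.reshape(-1,3);l=(a[:,0]>.4)&(a[:,0]<.85)&(a[:,1]>-.15)&(a[:,1]<.25)
z=a[l&(a[:,2]>.054)&(a[:,2]<.0635)];print('top',len(z),cv2.minAreaRect((z[:,:2]*1000).astype(np.float32)))
q=a[l&(a[:,2]>.075)&(a[:,2]<.09)&(a[:,0]<.6)&(a[:,1]<.01)];print('peg pts',len(q),unS(q.mean(0)) if len(q) else 0)
E
```

```text
[ 305   94  135  133 9213]
plate ((601.382568359375, 25.116878509521484), (112.17863464355469, 92.07276916503906), 13.316770553588867)
peg [-57.49642141 -58.98859548  86.        ] pivot [-97.34458456 -50.37235506  68.5       ]
top 27042 ((669.3982543945312, 71.86088562011719), (413.2397155761719, 230.94778442382812), 29.771469116210938)
peg pts 155 [-55.91747472 -61.50091309  84.81739729]
```

```bash
cat > wl.py <<'E'
from h import *
robot.read_camera('top')
c=robot.calibration('wrist');p,d=robot.read_camera('wrist');W=wcloud(d,c)
m=((p.max(2)<60)&(W[...,2]>.04)&(W[...,2]<.07)).astype(np.uint8)
m[:,:250]=0
k,l,st,ct=cv2.connectedComponentsWithStats(m);i=1+np.argmax(st[1:,4]);print(st[i])
cs=max(cv2.findContours((l==i).astype(np.uint8),0,2)[0],key=len).reshape(-1,2)
r=cv2.minAreaRect((wray(cs,c,.058)[:,:2]*1000).astype(np.float32));print('plate',r,'in S',unS(np.r_[np.array(r[0])/1000,.058]))
a=W.reshape(-1,3)
q=a[(a[:,2]>.08)&(a[:,2]<.09)&(a[:,0]<.6)&(a[:,0]>.5)&(a[:,1]>-.1)&(a[:,1]<.01)];print('peg pts',len(q),unS(np.median(q,0)) if len(q) else 0)
T,s=now();print(s['t'],unS(T[:3,3]+T[:3,2]*.186))
E
python3 wl.py
```

```text
[ 306   91  134  134 9274]
plate ((599.9398193359375, 31.10321044921875), (112.95421600341797, 92.78982543945312), 13.937520980834961) in S [-22.4461987   -0.81185755  58.        ]
peg pts 140 [-55.91693172 -55.3447919   86.6310357 ]
2.0833 [-48.47629538 -56.48304966 195.70411362]
```

```bash
python3 - <<'E'
from h import *
T,s=now();R=ori(0,.945,True)
T=plan(T,pose(S(*peg(.26),120),R),3);T=plan(T,pose(S(*peg(.26),72),R),3)
for t in np.arange(.36,1.77,.1):T=plan(T,pose(S(*peg(t),72),R),1)
E
```

```text
3 x [[1.9, -1.6, 25.2], [-0.0003, -0.0004, -0.0011]]
3 x [[-0.0, 0.0, 16.0], [0.0, 0.0, 0.0]]
1 x [[-2.4, -3.7, 0.0], [0.0, 0.0, 0.0]]
1 x [[-2.0, -3.9, 0.0], [0.0, 0.0, 0.0]]
1 x [[-1.6, -4.1, 0.0], [0.0, 0.0, 0.0]]
1 x [[-1.1, -4.2, 0.0], [0.0, 0.0, 0.0]]
1 x [[-0.7, -4.3, 0.0], [0.0, 0.0, 0.0]]
1 x [[-0.3, -4.4, 0.0], [0.0, 0.0, 0.0]]
1 x [[0.2, -4.4, 0.0], [0.0, 0.0, 0.0]]
1 x [[0.6, -4.4, 0.0], [0.0, 0.0, 0.0]]
1 x [[1.0, -4.3, 0.0], [0.0, 0.0, 0.0]]
1 x [[1.5, -4.2, 0.0], [0.0, 0.0, 0.0]]
1 x [[1.9, -4.0, 0.0], [0.0, 0.0, 0.0]]
1 x [[2.2, -3.8, 0.0], [0.0, 0.0, 0.0]]
1 x [[2.6, -3.5, 0.0], [0.0, 0.0, 0.0]]
1 x [[3.0, -3.3, 0.0], [0.0, 0.0, 0.0]]
1 x [[3.3, -2.9, 0.0], [0.0, 0.0, 0.0]]
```

Emit:
apply_moves(
  series=[
    [[2, -1.5, 25], [0, 0, -0.001]],
    [[2, -1.5, 25], [0, 0, -0.001]],
    [[2, -1.5, 25], [0, 0, -0.001]],
    [[0, 0, 0], [0, 0, 0]],
    [[0, 0, 16], [0, 0, 0]],
    [[0, 0, 16], [0, 0, 0]],
    [[0, 0, 16], [0, 0, 0]],
    [[0, 0, 0], [0, 0, 0]],
  ],
)

```text
t: 2.75
tool_pos: [0.5796, -0.0261, 0.2575]
orientation: [-0.959, -2.987, 0.001]
force: [-0.9, -0.9, -0.8]
opening: 0.0327
gripper_force: 0.0
```

Emit:
apply_moves(
  series=[
    [[-2.4, -3.7, 0], [0, 0, 0]],
    [[-2, -3.9, 0], [0, 0, 0]],
    [[-1.6, -4.1, 0], [0, 0, 0]],
    [[-1.1, -4.2, 0], [0, 0, 0]],
    [[-0.7, -4.3, 0], [0, 0, 0]],
    [[-0.3, -4.4, 0], [0, 0, 0]],
    [[0.2, -4.4, 0], [0, 0, 0]],
    [[0.6, -4.4, 0], [0, 0, 0]],
  ],
  claw=0.25,
  newtons=10,
)

```text
t: 3.42
tool_pos: [0.5673, -0.059, 0.2606]
orientation: [0.962, 2.989, 0.0]
force: [2.8, 0.3, 1.5]
opening: 0.0233
gripper_force: 1.2
```

Emit:
apply_moves(
  series=[
    [[1, -4.3, 0], [0, 0, 0]],
    [[1.5, -4.2, 0], [0, 0, 0]],
    [[1.9, -4, 0], [0, 0, 0]],
    [[2.2, -3.8, 0], [0, 0, 0]],
    [[2.6, -3.5, 0], [0, 0, 0]],
    [[3, -3.3, 0], [0, 0, 0]],
    [[3.3, -2.9, 0], [0, 0, 0]],
    [[0, 0, 0], [0, 0, 0]],
    [[0, 0, 0], [0, 0, 0]],
  ],
)

```text
t: 4.17
tool_pos: [0.5389, -0.0705, 0.2594]
orientation: [-0.962, -2.989, 0.001]
force: [-0.3, -0.0, 0.4]
opening: 0.0234
gripper_force: 0.4
```

```bash
python3 wl.py; python3 - <<'E'
from h import *
T,s=now();tip=T[:3,3]+T[:3,2]*.186
T=plan(T,pose(tip+[0,0,.06],T[:3,:3]),2)
for a in (45,60):
    al=np.radians(a);R=ori(al,SY,False)
    print(a);q=plan(T,pose(S(-120,0,140),R))
    plan(q,pose(S(-105,0,60),R));
E
```

```text
[  391   118   167   180 15586]
plate ((598.8623046875, 32.0006103515625), (116.10498046875, 91.94828796386719), 14.218134880065918) in S [-23.27046626   0.32257949  58.        ]
peg pts 778 [-101.62894109  -85.94191628   86.37042962]
4.2667 [-106.41318925  -84.32131827   73.45453341]
2 x [[0.0, -0.0, -30.0], [-0.0, 0.0, 0.0]]
45
11 x [[16.7, 0.3, -1.4], [-0.031, -0.0668, -0.0749]]
3 x [[15.3, -0.0, 22.4], [-0.0, -0.0, 0.0]]
60
13 x [[17.4, -1.4, -1.4], [-0.035, -0.0753, -0.0606]]
3 x [[20.6, -0.0, 17.7], [-0.0, -0.0, 0.0]]
```

Emit:
apply_moves(
  series=[
    [[0, 0, -30], [0, 0, 0]],
    [[0, 0, -30], [0, 0, 0]],
    [[0, 0, 0], [0, 0, 0]],
  ],
)

```text
t: 4.52
tool_pos: [0.5415, -0.0709, 0.3262]
orientation: [0.959, 2.982, 0.001]
force: [1.3, 0.4, 0.8]
opening: 0.0233
gripper_force: 0.0
```

```bash
python3 - <<'E'
from h import *
T,s=now();print(unS(T[:3,3]+T[:3,2]*.186))
R=ori(np.radians(50),SY,False)
T=plan(T,pose(S(-120,0,140),R),12)
T=plan(T,pose(S(-104,0,60),R));T=plan(T,pose(S(-100,0,34),R));T=plan(T,pose(S(-76,0,34),R))
E
```

```text
[-102.69246034  -86.17859336  140.16232312]
12 x [[16.9, -0.4, -1.0], [-0.0316, -0.0672, -0.0677]]
3 x [[17.0, 0.0, 21.2], [0.0, 0.0, -0.0]]
1 x [[17.3, -0.0, 19.8], [0.0, 0.0, -0.0]]
1 x [[-15.4, 0.0, 18.4], [0.0, 0.0, -0.0]]
```

Emit:
apply_moves(
  series=[
    [[17, -0.4, -1], [-0.0316, -0.0672, -0.0677]],
    [[17, -0.4, -1], [-0.0316, -0.0672, -0.0677]],
    [[17, -0.4, -1], [-0.0316, -0.0672, -0.0677]],
    [[17, -0.4, -1], [-0.0316, -0.0672, -0.0677]],
    [[17, -0.4, -1], [-0.0316, -0.0672, -0.0677]],
    [[17, -0.4, -1], [-0.0316, -0.0672, -0.0677]],
    [[17, -0.4, -1], [-0.0316, -0.0672, -0.0677]],
    [[17, -0.4, -1], [-0.0316, -0.0672, -0.0677]],
    [[17, -0.4, -1], [-0.0316, -0.0672, -0.0677]],
    [[17, -0.4, -1], [-0.0316, -0.0672, -0.0677]],
    [[17, -0.4, -1], [-0.0316, -0.0672, -0.0677]],
    [[17, -0.4, -1], [-0.0316, -0.0672, -0.0677]],
  ],
  claw=0,
)

```text
t: 5.52
tool_pos: [0.4179, -0.0376, 0.2808]
orientation: [-0.275, 2.32, 0.15]
force: [0.1, 0.7, -0.1]
opening: 0.0001
gripper_force: 0.0
```

Emit:
apply_moves(
  series=[
    [[0, 0, 0], [0, 0, 0]],
    [[0, 0, 0], [0, 0, 0]],
  ],
)

```text
t: 5.68
tool_pos: [0.4168, -0.0376, 0.278]
orientation: [-0.263, 2.331, 0.155]
force: [-0.5, -0.1, -0.6]
opening: 0.0005
gripper_force: 0.0
```

```bash
python3 - <<'E'
from h import *
c=robot.calibration('wrist');p,d=robot.read_camera('wrist');cv2.imwrite('pics/w2.png',p)
T,s=now();print(s['q'].round(2),s['opening'],unS(T[:3,3]+T[:3,2]*.186),T.round(3))
R=ori(np.radians(50),SY,False);print(R.round(3))
T=plan(T,pose(S(-104,0,60),R));T=plan(T,pose(S(-100,0,34),R));T=plan(T,pose(S(-76,0,34),R))
E
```

```text
[-0.43 -0.68  2.5   0.7   0.79 -2.59] 0.0003684959315855981 [-83.25718024 -19.31800721 148.64448141] [[-0.682 -0.236  0.692  0.417]
 [-0.143  0.971  0.191 -0.037]
 [-0.717  0.031 -0.696  0.278]
 [ 0.     0.     0.     1.   ]]
[[-0.623 -0.245  0.743]
 [-0.158  0.969  0.188]
 [-0.766  0.    -0.643]]
4 x [[23.3, 5.0, 11.3], [0.0035, -0.0181, -0.0074]]
1 x [[17.3, -0.0, 19.8], [0.0, 0.0, -0.0]]
1 x [[-15.4, 0.0, 18.4], [0.0, 0.0, -0.0]]
```

View pics/w2.png

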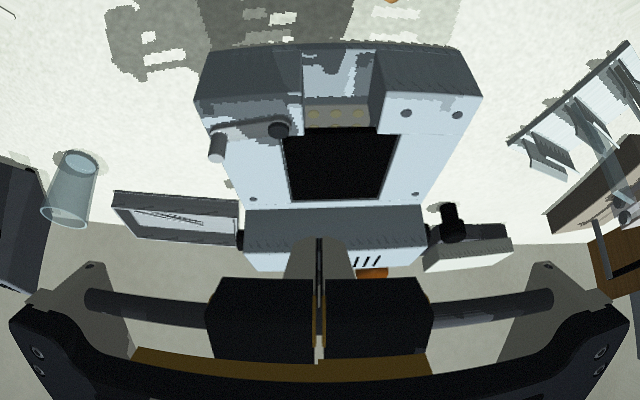

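The wrist view shows the tab turned aside, with its peg at (216,145), and the whole plate uncovered at (340,165). The elbow is folded to its limit, so I'll turn the gripper half round. That also puts the camera on top and frees joint 6. Then I'll approach lower.

```bash
cat >> h.py <<'E'
def push(al):
    R=ori(np.radians(al),SY,False);return R@np.diag([-1,-1,1])
E
python3 - <<'E'
from h import *
T,s=now()
T=plan(T,pose(S(-60,0,150),push(20)),30)
T=plan(T,pose(S(-110,0,80),push(40)))
T=plan(T,pose(S(-100,0,34),push(50)));T=plan(T,pose(S(-76,0,34),push(50)))
E
```

```text
30 x [[1.0, 5.4, 0.2], [0.0232, -0.0011, 0.1012]]
5 x [[-28.5, 0.0, 8.2], [-0.0, 0.0698, 0.0]]
3 x [[-18.9, 0.0, 13.8], [-0.0, 0.0582, 0.0]]
1 x [[15.4, -0.0, 18.4], [-0.0, -0.0, -0.0]]
```

Emit:
apply_moves(
  series=[
    [[1, 5.4, 0.2], [0.0232, -0.0011, 0.1012]],
    [[1, 5.4, 0.2], [0.0232, -0.0011, 0.1012]],
    [[1, 5.4, 0.2], [0.0232, -0.0011, 0.1012]],
    [[1, 5.4, 0.2], [0.0232, -0.0011, 0.1012]],
    [[1, 5.4, 0.2], [0.0232, -0.0011, 0.1012]],
    [[1, 5.4, 0.2], [0.0232, -0.0011, 0.1012]],
    [[1, 5.4, 0.2], [0.0232, -0.0011, 0.1012]],
    [[1, 5.4, 0.2], [0.0232, -0.0011, 0.1012]],
    [[1, 5.4, 0.2], [0.0232, -0.0011, 0.1012]],
    [[1, 5.4, 0.2], [0.0232, -0.0011, 0.1012]],
  ],
)

```text
t: 6.57
tool_pos: [0.4299, 0.0137, 0.2894]
orientation: [1.042, 2.235, 0.363]
force: [-0.9, -0.8, 0.5]
opening: 0.0004
gripper_force: 0.0
```

Emit:
apply_moves(
  series=[
    [[1, 5.4, 0.2], [0.0232, -0.0011, 0.1012]],
    [[1, 5.4, 0.2], [0.0232, -0.0011, 0.1012]],
    [[1, 5.4, 0.2], [0.0232, -0.0011, 0.1012]],
    [[1, 5.4, 0.2], [0.0232, -0.0011, 0.1012]],
    [[1, 5.4, 0.2], [0.0232, -0.0011, 0.1012]],
    [[1, 5.4, 0.2], [0.0232, -0.0011, 0.1012]],
    [[1, 5.4, 0.2], [0.0232, -0.0011, 0.1012]],
    [[1, 5.4, 0.2], [0.0232, -0.0011, 0.1012]],
    [[1, 5.4, 0.2], [0.0232, -0.0011, 0.1012]],
    [[1, 5.4, 0.2], [0.0232, -0.0011, 0.1012]],
  ],
)

```text
t: 7.4
tool_pos: [0.471, 0.0355, 0.3143]
orientation: [2.246, 1.589, 0.503]
force: [0.1, -0.7, -0.3]
opening: 0.0007
gripper_force: 0.0
```

Emit:
apply_moves(
  series=[
    [[1, 5.4, 0.2], [0.0232, -0.0011, 0.1012]],
    [[1, 5.4, 0.2], [0.0232, -0.0011, 0.1012]],
    [[1, 5.4, 0.2], [0.0232, -0.0011, 0.1012]],
    [[1, 5.4, 0.2], [0.0232, -0.0011, 0.1012]],
    [[1, 5.4, 0.2], [0.0232, -0.0011, 0.1012]],
    [[1, 5.4, 0.2], [0.0232, -0.0011, 0.1012]],
    [[1, 5.4, 0.2], [0.0232, -0.0011, 0.1012]],
    [[1, 5.4, 0.2], [0.0232, -0.0011, 0.1012]],
    [[1, 5.4, 0.2], [0.0232, -0.0011, 0.1012]],
    [[1, 5.4, 0.2], [0.0232, -0.0011, 0.1012]],
    [[0, 0, 0], [0, 0, 0]],
  ],
)

```text
t: 8.32
tool_pos: [0.5119, 0.0053, 0.3299]
orientation: [-3.03, -0.378, -0.526]
force: [-0.0, -0.4, -0.5]
opening: 0.0007
gripper_force: 0.0
```

```bash
python3 - <<'E'
from h import *
T,s=now();print(s['t'],s['q'].round(2),unS(T[:3,3]+T[:3,2]*.186),T.round(3))
T=plan(T,pose(S(-110,0,80),push(40)))
T=plan(T,pose(S(-100,0,34),push(50)));T=plan(T,pose(S(-76,0,34),push(50)))
E
```

```text
8.3167 [-0.14 -0.23  2.    0.15  1.06  1.13] [-51.38578669  -4.1090062  154.78650921] [[ 0.913  0.246  0.327  0.512]
 [ 0.231 -0.969  0.083  0.005]
 [ 0.337 -0.    -0.941  0.33 ]
 [ 0.     0.     0.     1.   ]]
5 x [[-30.6, -0.8, 8.3], [-0.0001, 0.0708, -0.0]]
3 x [[-18.9, 0.0, 13.8], [-0.0, 0.0582, 0.0]]
1 x [[15.4, -0.0, 18.4], [-0.0, -0.0, -0.0]]
```

Emit:
apply_moves(
  series=[
    [[-30.6, -0.8, 8.3], [0, 0.0708, 0]],
    [[-30.6, -0.8, 8.3], [0, 0.0708, 0]],
    [[-30.6, -0.8, 8.3], [0, 0.0708, 0]],
    [[-30.6, -0.8, 8.3], [0, 0.0708, 0]],
    [[-30.6, -0.8, 8.3], [0, 0.0708, 0]],
    [[0, 0, 0], [0, 0, 0]],
  ],
)

```text
t: 8.82
tool_pos: [0.4168, -0.0244, 0.2285]
orientation: [-2.851, -0.375, -1.034]
force: [0.3, -0.4, 0.8]
opening: 0.0004
gripper_force: 0.0
```

```bash
python3 - <<'E'
from h import *
T,s=now();print(s['t'],s['q'].round(2),unS(T[:3,3]+T[:3,2]*.186),np.degrees(np.arccos(-T[2,2])))
T0=T
for a in(45,50):
    T=plan(T0,pose(S(-102,0,40),push(a)),3);T=plan(T,pose(S(-76,0,34),push(a)),2)
E
```

```text
8.8167 [-0.35 -0.56  2.5   0.61  0.7   0.58] [-94.47786213  -8.61086676  85.62724935] 39.82794238390121
3 x [[-17.5, -3.3, 9.8], [-0.0021, 0.0301, 0.0038]]
2 x [[7.1, -0.0, 11.3], [0.0, 0.0, 0.0]]
3 x [[-23.2, -3.4, 9.7], [-0.0023, 0.0592, 0.0037]]
2 x [[6.1, 0.0, 11.9], [-0.0, -0.0, -0.0]]
```

```bash
cat > kin.py <<'E'
from h import *
from scipy.optimize import least_squares
def fk(q,k):
    h,a1,L1,a3,L2,L3,o6=k
    A=Ro.from_euler('z',q[0])*Ro.from_euler('y',q[1]);p=np.array([np.cos(q[0])*a1,np.sin(q[0])*a1,h])+A.apply([0,0,L1])
    A=A*Ro.from_euler('y',q[2]);p=p+A.apply([a3,0,L2])
    A=A*Ro.from_euler('z',q[3])*Ro.from_euler('y',q[4]);p=p+A.apply([0,0,L3])
    return p,(A*Ro.from_euler('z',q[5]+o6)).as_matrix()
def ik(T,k,q0):
    lo=np.array([-2.96,-.89,.02,-1.34,0,-2.66]);hi=np.array([2.96,2.26,2.5,4.48,2.73,2.66])
    f=lambda q:np.r_[(fk(q,k)[0]-T[:3,3])*10,(fk(q,k)[1]-T[:3,:3]).ravel()]
    best=None
    for s in range(4):
        r=least_squares(f,np.clip(q0+(s>0)*np.random.randn(6)*.3,lo+1e-3,hi-1e-3),bounds=(lo,hi))
        if best is None or r.cost<best.cost:best=r
    return best.x,best.cost
if __name__=='__main__':
    T,s=now()
    D=[([1.2426,.1312,1.4893,0,1.523,-.0854],[.1441,.5822,.4037]),([-.14,.12,1.54,0,1.48,-1.08],[.5875,-.0289,.3817]),
     ([-.43,-.68,2.5,.7,.79,-2.59],[.4168,-.0376,.278]),([-.14,-.23,2.,.15,1.06,1.13],[.5119,.0053,.3299]),(s['q'],s['tool_pos'])]
    def f(k):
        e=[fk(q,k)[0]-p for q,p in D]+[ (fk(s['q'],k)[1]-T[:3,:3])[i]*.3 for i in range(3)]
        return np.ravel(e)
    best=min((least_squares(f,[.35,0,.4,0,.4,.1,o]) for o in(0,1.57,3.14,-1.57)),key=lambda r:r.cost)
    print(best.x.round(4),best.cost,(best.fun*1000).round(1));k=best.x;np.save('k.npy',k)
    for a in(20,25,30,35,40,45,50,55):
        r=[ik(pose(S(-76,0,z),push(a)),k,s['q']) for z in(34,60)];print(a,[(x[0].round(2).tolist(),round(x[1],6)) for x in r])
E
python3 kin.py
```

```text
[ 0.3749 -0.0804  0.4623  0.0714  0.6206  0.3262  1.5708] 0.003410953628895956 [ 47.9 -18.2   1.1  -6.  -53.1  -0.5   1.4  10.1   5.6  -1.8 -34.2  -5.1
  -0.3  -1.6  -1.    0.   -0.   -0.   -0.   -0.   -0.   -0.   -0.   -0. ]
20 [([-0.06, -0.18, 2.16, 0.14, 0.83, 1.18], np.float64(0.0)), ([-0.06, -0.21, 2.14, 0.14, 0.88, 1.19], np.float64(0.0))]
25 [([-0.1, -0.25, 2.25, 0.22, 0.74, 1.09], np.float64(0.0)), ([-0.1, -0.29, 2.23, 0.2, 0.79, 1.11], np.float64(0.0))]
30 [([-0.15, -0.31, 2.34, 0.32, 0.65, 0.97], np.float64(0.0)), ([-0.15, -0.36, 2.32, 0.3, 0.71, 1.0], np.float64(0.0))]
35 [([-0.2, -0.37, 2.43, 0.47, 0.58, 0.79], np.float64(0.0)), ([-0.2, -0.42, 2.41, 0.43, 0.64, 0.84], np.float64(0.0))]
40 [([-0.27, -0.41, 2.5, 0.68, 0.53, 0.55], np.float64(4.6e-05)), ([-0.27, -0.47, 2.49, 0.62, 0.58, 0.63], np.float64(0.0))]
45 [([-0.37, -0.36, 2.5, 0.87, 0.6, 0.29], np.float64(0.011016)), ([-0.37, -0.44, 2.5, 0.79, 0.64, 0.39], np.float64(0.008629))]
50 [([-0.52, -0.27, 2.5, 1.08, 0.72, -0.04], np.float64(0.034505)), ([-0.5, -0.36, 2.5, 0.98, 0.74, 0.1], np.float64(0.032384))]
55 [([-0.69, -0.13, 2.5, 1.28, 0.88, -0.41], np.float64(0.056835)), ([-0.67, -0.23, 2.5, 1.18, 0.89, -0.26], np.float64(0.059037))]
```

```bash
sed -i 's/h,a1,L1,a3,L2,L3,o6=k/h,a1,L1,a3,L2,L3,o6,d=k/; s/A.apply(\[a3,0,L2\])/A.apply([a3,d,L2])/; s/.4,.1,o\])/.4,.1,o,0])/' kin.py
cat >> kin.py <<'E'
    for a in(34,37,40):
        for P in((-100,0,70),(-98,0,28),(-75,0,28)):
            x=ik(pose(S(*P),push(a)),k,s['q']);print(a,P,x[0].round(2).tolist(),round(x[1],6))
    R=push(35);T=plan(T,pose(S(-95,0,80),R));T=plan(T,pose(S(-95,0,28),R));T=plan(T,pose(S(-75,0,28),R))
E
python3 kin.py
```

```text
[ 3.3070e-01 -7.0000e-04  3.6300e-01  6.8100e-02  5.5350e-01  1.9090e-01
  1.5708e+00  5.2000e-02] 1.2659161288304712e-05 [-1.3 -1.4  0.4  2.3 -1.7  1.3  0.6 -0.5 -1.3 -1.6  0.4 -2.   0.3  0.6
  1.6 -0.   0.  -0.   0.   0.  -0.  -0.   0.  -0. ]
20 [([-0.15, -0.13, 2.15, 0.19, 0.81, 1.06], np.float64(0.0)), ([-0.15, -0.18, 2.14, 0.18, 0.87, 1.08], np.float64(0.0))]
25 [([-0.18, -0.2, 2.24, 0.27, 0.72, 0.97], np.float64(0.0)), ([-0.18, -0.25, 2.23, 0.25, 0.78, 0.99], np.float64(0.0))]
30 [([-0.22, -0.26, 2.32, 0.39, 0.64, 0.85], np.float64(0.0)), ([-0.22, -0.32, 2.31, 0.35, 0.7, 0.89], np.float64(0.0))]
35 [([-0.25, -0.31, 2.4, 0.54, 0.57, 0.68], np.float64(0.0)), ([-0.25, -0.38, 2.39, 0.49, 0.63, 0.75], np.float64(0.0))]
40 [([-0.29, -0.34, 2.47, 0.74, 0.51, 0.46], np.float64(0.0)), ([-0.29, -0.43, 2.47, 0.66, 0.58, 0.56], np.float64(0.0))]
45 [([-0.34, -0.33, 2.5, 0.95, 0.51, 0.23], np.float64(0.003173)), ([-0.34, -0.42, 2.5, 0.82, 0.57, 0.38], np.float64(0.003799))]
50 [([-0.39, -0.26, 2.5, 1.16, 0.56, -0.02], np.float64(0.021347)), ([-0.39, -0.36, 2.5, 1.0, 0.61, 0.16], np.float64(0.025501))]
55 [([-0.46, -0.16, 2.5, 1.41, 0.65, -0.34], np.float64(0.045386)), ([-0.46, -0.27, 2.5, 1.22, 0.68, -0.12], np.float64(0.057093))]
34 (-100, 0, 70) [-0.28, -0.49, 2.44, 0.45, 0.71, 0.77] 0.0
34 (-98, 0, 28) [-0.28, -0.36, 2.44, 0.52, 0.6, 0.68] 0.0
34 (-75, 0, 28) [-0.25, -0.28, 2.38, 0.52, 0.57, 0.7] 0.0
37 (-100, 0, 70) [-0.31, -0.53, 2.49, 0.53, 0.68, 0.68] 0.0
37 (-98, 0, 28) [-0.31, -0.39, 2.49, 0.63, 0.57, 0.56] 0.0
37 (-75, 0, 28) [-0.27, -0.3, 2.43, 0.63, 0.53, 0.58] 0.0
40 (-100, 0, 70) [-0.34, -0.52, 2.5, 0.6, 0.68, 0.6] 0.002573
40 (-98, 0, 28) [-0.33, -0.38, 2.5, 0.72, 0.57, 0.46] 0.002435
40 (-75, 0, 28) [-0.29, -0.32, 2.47, 0.77, 0.5, 0.44] 0.0
1 x [[11.8, -9.5, 4.7], [-0.0053, -0.0843, 0.012]]
2 x [[-14.9, -0.0, 21.3], [-0.0, 0.0, -0.0]]
1 x [[16.4, -0.0, 11.5], [-0.0, 0.0, -0.0]]
```

Emit:
apply_moves(
  series=[
    [[6, -5, 2], [-0.003, -0.042, 0.006]],
    [[6, -4.5, 2], [-0.003, -0.042, 0.006]],
    [[0, 0, 0], [0, 0, 0]],
  ],
)

```text
t: 9.07
tool_pos: [0.4245, -0.01, 0.2304]
orientation: [-2.908, -0.359, -0.895]
force: [-0.7, -0.4, 1.1]
opening: 0.0005
gripper_force: 0.0
```

```bash
python3 - <<'E'
from h import *
T,s=now();print(s['t'],s['q'].round(2),unS(T[:3,3]+T[:3,2]*.186),np.degrees(np.arccos(-T[2,2])))
R=push(35);T=plan(T,pose(S(-97,0,50),R),2);T=plan(T,pose(S(-97,0,28),R),1);T=plan(T,pose(S(-75,0,28),R),2)
E
```

```text
9.0667 [-0.28 -0.5   2.43  0.44  0.73  0.79] [-97.88778371   3.10851547  76.67718816] 34.256115277182026
2 x [[-8.4, 1.2, 11.3], [-0.002, 0.0065, -0.0018]]
1 x [[-12.6, -0.0, 18.0], [-0.0, 0.0, -0.0]]
2 x [[9.0, -0.0, 6.3], [-0.0, 0.0, -0.0]]
```

Emit:
apply_moves(
  series=[
    [[-8.4, 1.2, 11.3], [-0.002, 0.0065, -0.002]],
    [[-8.4, 1.2, 11.3], [-0.002, 0.0065, -0.002]],
    [[-12.6, 0, 18], [0, 0, 0]],
    [[0, 0, 0], [0, 0, 0]],
  ],
)

```text
t: 9.4
tool_pos: [0.4213, -0.0121, 0.1753]
orientation: [-2.902, -0.363, -0.909]
force: [-0.9, 0.4, -1.2]
opening: 0.0006
gripper_force: 0.0
```

```bash
python3 - <<'E'
from h import *
T,s=now();print(s['t'],s['force'],unS(T[:3,3]+T[:3,2]*.186),np.degrees(np.arccos(-T[2,2])))
c=robot.calibration('wrist');p,d=robot.read_camera('wrist');cv2.imwrite('pics/w3.png',p[100:])
T=plan(T,pose(S(-75,0,28),push(35)),2)
E
```

```text
9.4 [-0.9246172   0.41971346 -1.15716175] [-100.03833132    2.01080024   22.57683022] 34.82493632137984
2 x [[11.5, 0.6, 4.9], [-0.0023, 0.0015, -0.0004]]
```

View pics/w3.png

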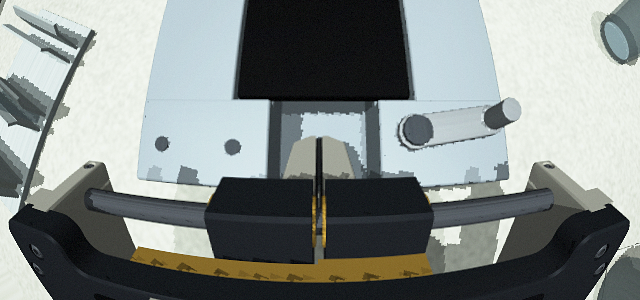

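The wrist view shows the closed fingers inside the cut-out (columns 268–380, fingers at 319), the plate's front edge at row 99, and the tab aside at (503,112). Next I go under the edge.

Emit:
apply_moves(
  series=[
    [[11.5, 0.6, 4.9], [-0.002, 0.0015, 0]],
    [[11.5, 0.6, 4.9], [-0.002, 0.0015, 0]],
    [[0, 0, 0], [0, 0, 0]],
  ],
)

```text
t: 9.7
tool_pos: [0.4471, -0.0077, 0.1842]
orientation: [-2.904, -0.362, -0.919]
force: [-7.6, -0.3, -1.8]
opening: 0.0005
gripper_force: 3.2
```

```bash
cat > lift.py <<'E'
from h import *
T,s=now();print(s['t'],s['force'],unS(T[:3,3]+T[:3,2]*.186),np.degrees(np.arccos(-T[2,2])))
al=np.radians(35);n=np.array([np.cos(al),np.sin(al)])
import sys
for th in map(float,sys.argv[1:]):
    t=np.radians(th);p=33-8*np.sin(t)
    E=np.array([p-110*np.cos(t),50+110*np.sin(t)]);g=max(t,np.radians(55))
    U=E+12*np.array([np.cos(g),-np.sin(g)]);X=U-7.5*n
    print(th,X.round(1),end=' ');T=plan(T,pose(S(X[0],0,X[1]),push(35)))
E
python3 lift.py 5 10 20 30 40 50 60 70 80 90 97
```

```text
9.7 [-7.63248427 -0.25259796 -1.84874977] [-73.1636177   -0.99249258  32.0078593 ] 35.11030605135996
5.0 [-76.5  45.5] 1 x [[5.3, -0.9, -12.9], [0.0003, -0.0019, 0.0004]]
10.0 [-76.  55.] 1 x [[5.9, 0.0, -7.5], [-0.0, 0.0, -0.0]]
20.0 [-72.4  73.5] 1 x [[13.6, 0.0, -13.1], [-0.0, 0.0, -0.0]]
30.0 [-65.5  90.9] 1 x [[15.6, 0.0, -10.3], [-0.0, 0.0, -0.0]]
40.0 [-55.7 106.6] 1 x [[17.1, 0.0, -7.2], [-0.0, 0.0, -0.0]]
50.0 [-43.1 120.1] 1 x [[18.1, 0.0, -3.9], [-0.0, 0.0, -0.0]]
60.0 [-29.1 130.6] 1 x [[17.5, -0.0, -0.5], [-0.0, 0.0, -0.0]]
70.0 [-14.2 137.8] 1 x [[16.3, -0.0, 2.6], [-0.0, 0.0, -0.0]]
80.0 [  2.  142.2] 1 x [[15.8, -0.0, 5.6], [-0.0, 0.0, -0.0]]
90.0 [ 18.9 143.7] 1 x [[14.7, -0.0, 8.5], [-0.0, 0.0, -0.0]]
97.0 [ 30.9 143. ] 1 x [[9.4, 0.0, 7.5], [-0.0, 0.0, -0.0]]
```

Emit:
apply_moves(
  series=[
    [[2, -0.3, -5], [0, 0, 0]],
    [[2.5, -0.3, -5], [0, 0, 0]],
    [[3, -0.3, -5], [0, 0, 0]],
    [[3.5, 0, -5], [0, 0, 0]],
    [[7, 0, -6.5], [0, 0, 0]],
    [[7, 0, -6.5], [0, 0, 0]],
    [[0, 0, 0], [0, 0, 0]],
  ],
)

```text
t: 10.28
tool_pos: [0.4505, -0.0075, 0.23]
orientation: [-2.903, -0.361, -0.935]
force: [-0.8, 1.1, 1.3]
opening: 0.0004
gripper_force: 0.6
```

```bash
python3 lift.py 30 40 50 60 70 80 90 97;python3 - <<'E'
from h import *
p,d=robot.read_camera('scene');cv2.imwrite('pics/s1.png',cv2.resize(p[180:320,200:420],None,fx=3,fy=3))
E
```

```text
10.2833 [-0.78989132  1.11120172  1.33297731] [-68.30658333  -2.54774583  78.93114691] 35.690349535481495
30.0 [-65.5  90.9] 1 x [[11.5, -1.5, -8.1], [0.0052, -0.012, 0.0008]]
40.0 [-55.7 106.6] 1 x [[17.1, 0.0, -7.2], [-0.0, 0.0, -0.0]]
50.0 [-43.1 120.1] 1 x [[18.1, 0.0, -3.9], [-0.0, 0.0, -0.0]]
60.0 [-29.1 130.6] 1 x [[17.5, -0.0, -0.5], [-0.0, 0.0, -0.0]]
70.0 [-14.2 137.8] 1 x [[16.3, -0.0, 2.6], [-0.0, 0.0, -0.0]]
80.0 [  2.  142.2] 1 x [[15.8, -0.0, 5.6], [-0.0, 0.0, -0.0]]
90.0 [ 18.9 143.7] 1 x [[14.7, -0.0, 8.5], [-0.0, 0.0, -0.0]]
97.0 [ 30.9 143. ] 1 x [[9.4, 0.0, 7.5], [-0.0, 0.0, -0.0]]
```

View pics/s1.png

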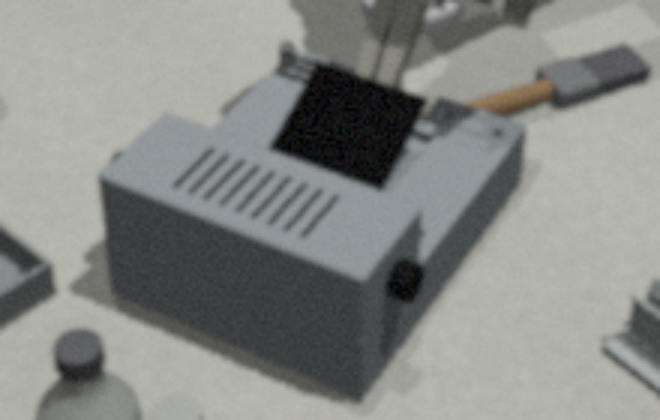

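The scene crop shows the plate's front edge raised on the fingers at (365,80), about 20–25° up. I'll keep tipping.

Emit:
apply_moves(
  series=[
    [[6, -0.7, -4], [0.002, -0.006, 0]],
    [[6, -0.7, -4], [0.002, -0.006, 0]],
    [[8.5, 0, -3.6], [0, 0, 0]],
    [[8.5, 0, -3.6], [0, 0, 0]],
    [[9, 0, -2], [0, 0, 0]],
    [[9, 0, -2], [0, 0, 0]],
    [[9, 0, -0.2], [0, 0, 0]],
    [[9, 0, -0.2], [0, 0, 0]],
    [[0, 0, 0], [0, 0, 0]],
  ],
)

```text
t: 11.08
tool_pos: [0.4912, 0.0046, 0.2816]
orientation: [-2.906, -0.363, -0.913]
force: [0.3, -0.2, 0.6]
opening: 0.0001
gripper_force: 0.2
```

```bash
python3 lift.py 70 80 90 97
```

```text
11.0833 [ 0.30865472 -0.19943013  0.56824744] [-27.98156659   0.2491943  129.06044029] 34.8938643833288
70.0 [-14.2 137.8] 1 x [[16.0, 0.2, 0.7], [-0.0002, 0.0019, 0.0005]]
80.0 [  2.  142.2] 1 x [[15.8, -0.0, 5.6], [-0.0, 0.0, -0.0]]
90.0 [ 18.9 143.7] 1 x [[14.7, -0.0, 8.5], [-0.0, 0.0, -0.0]]
97.0 [ 30.9 143. ] 1 x [[9.4, 0.0, 7.5], [-0.0, 0.0, -0.0]]
```

Emit:
apply_moves(
  series=[
    [[8, 0, 0.4], [0, 0, 0]],
    [[8, 0, 0.4], [0, 0, 0]],
    [[8, 0, 2.8], [0, 0, 0]],
    [[8, 0, 2.8], [0, 0, 0]],
    [[7.4, 0, 4.2], [0, 0, 0]],
    [[7.4, 0, 4.2], [0, 0, 0]],
    [[4.7, 0, 3.7], [0, 0, 0]],
    [[4.7, 0, 3.7], [0, 0, 0]],
    [[0, 0, 0], [0, 0, 0]],
    [[0, 0, 0], [0, 0, 0]],
    [[0, 0, 0], [0, 0, 0]],
  ],
)

```text
t: 12.0
tool_pos: [0.5463, 0.0189, 0.2932]
orientation: [-2.907, -0.362, -0.908]
force: [-0.8, 0.4, -1.0]
opening: 0.0008
gripper_force: 0.0
```

```bash
python3 - <<'E'
from h import *
T,s=now();print(s['t'],s['force'],unS(T[:3,3]+T[:3,2]*.186))
p,d=robot.read_camera('scene');cv2.imwrite('pics/s2.png',cv2.resize(p[150:290,200:420],None,fx=3,fy=3))
W=cloud(d,robot.calibration('scene')).reshape(-1,3);m=(p.max(2)<50).ravel()
X=np.array([unS(w) for w in W[m&(W[:,2]>.1)&(W[:,2]<.2)&(abs(W[:,0]-.65)<.1)&(abs(W[:,1]-.05)<.1)]])
if len(X):
  for z in range(100,175,10):
    q=X[abs(X[:,2]-z)<5]
    if len(q)>5:print(z,len(q),q[:,0].mean().round(1),np.percentile(q[:,1],[2,98]).round(1))
  print(X[:,2].max())
E
```

```text
12.0 [-0.7729355   0.38293664 -1.04434418] [ 28.45623764   0.7408407  140.29683162]
110 45 46.3 [-40.5  32.6]
120 111 48.4 [-40.9  43.5]
130 118 50.8 [-39.3  44.2]
140 116 53.5 [-39.8  44.4]
150 129 55.7 [-40.1  44.7]
160 137 55.5 [-40.7  43.6]
162.199934708756
```

View pics/s2.png

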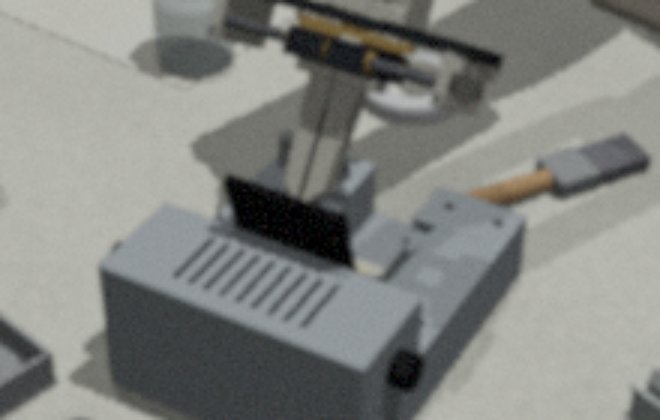

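The scene crop shows the plate leaning on the housing edge at (290,220). Depth confirms it: x is 46 at z=110 and 56 at z=150, which is a 14° lean with the top near 158 mm. Now I back off, turn and take it.

```bash
cat > gr.py <<'E'
from h import *
from kin import ik
k=np.load('k.npy')
T,s=now();R=ori(np.radians(-14),SY,True);u=np.array([.242,.970])
g=np.array([53,158])-12*u;pre=g+60*u
T=plan(T,pose(S(0,0,150),push(35)),2)
T=plan(T,pose(S(-20,0,215),push(30)),2)
P=pose(S(pre[0],1,pre[1]),R,.167);T=plan(T,P,16)
print(ik(P,k,s['q']))
T=plan(T,pose(S(g[0],1,g[1]),R,.167),3)
E
python3 gr.py
```

```text
2 x [[-9.4, 0.2, -12.0], [-0.0005, 0.0024, -0.0002]]
2 x [[17.9, -0.0, -32.4], [-0.0, -0.0436, -0.0]]
16 x [[11.0, 10.4, 2.9], [0.0375, -0.0375, -0.0929]]
(array([ 0.03054232,  0.64141255,  0.93221011, -0.05370353,  1.80645253,
       -0.22374156]), np.float64(1.2991577106982843e-29))
3 x [[-0.0, -0.0, 20.0], [-0.0, -0.0, -0.0]]
```

```bash
python3 - <<'E'
from h import *
T=pose(S(-20,0,215),push(30))
M=np.eye(4);M[:3,:3]=Ro.from_rotvec([.0375,-.0375,-.0929]).as_matrix();M[:3,3]=np.array([11,10.4,2.9])/1000
for i in range(16):
    T=T@M;print([unS(T[:3,3]+T[:3,:3]@[0,y,.186]).round(0).astype(int).tolist() for y in(-.035,.035)])
E
```

```text
[[-19, 31, 214], [-12, -39, 215]]
[[-18, 27, 213], [-4, -41, 215]]
[[-16, 24, 212], [5, -43, 214]]
[[-14, 20, 212], [14, -44, 213]]
[[-11, 17, 211], [22, -45, 212]]
[[-9, 14, 210], [31, -44, 211]]
[[-6, 11, 209], [39, -43, 209]]
[[-3, 8, 208], [48, -40, 207]]
[[1, 6, 206], [55, -37, 204]]
[[4, 4, 205], [63, -34, 201]]
[[8, 3, 204], [70, -29, 198]]
[[12, 2, 202], [76, -24, 195]]
[[15, 1, 201], [82, -19, 191]]
[[19, 0, 199], [87, -13, 187]]
[[23, 0, 197], [91, -6, 183]]
[[26, 0, 195], [94, 0, 178]]
```

Emit:
apply_moves(
  series=[
    [[-9.4, 0, -12], [0, 0, 0]],
    [[-9.4, 0, -12], [0, 0.003, 0]],
    [[18, 0, -32], [0, -0.044, 0]],
    [[18, 0, -32], [0, -0.044, 0]],
    [[0, 0, 0], [0, 0, 0]],
  ],
)

```text
t: 12.47
tool_pos: [0.5142, 0.0098, 0.3845]
orientation: [-2.951, -0.368, -0.802]
force: [1.6, 0.6, 3.3]
opening: 0.0008
gripper_force: 0.0
```

Clear path.

Emit:
apply_moves(
  series=[
    [[11, 10.4, 2.9], [0.0375, -0.0375, -0.093]],
    [[11, 10.4, 2.9], [0.0375, -0.0375, -0.093]],
    [[11, 10.4, 2.9], [0.0375, -0.0375, -0.093]],
    [[11, 10.4, 2.9], [0.0375, -0.0375, -0.093]],
    [[11, 10.4, 2.9], [0.0375, -0.0375, -0.093]],
    [[11, 10.4, 2.9], [0.0375, -0.0375, -0.093]],
    [[11, 10.4, 2.9], [0.0375, -0.0375, -0.093]],
    [[11, 10.4, 2.9], [0.0375, -0.0375, -0.093]],
  ],
  claw=0.35,
)

```text
t: 13.13
tool_pos: [0.6315, -0.0076, 0.3886]
orientation: [-2.606, -1.509, -0.263]
force: [0.1, 0.8, 0.5]
opening: 0.0327
gripper_force: 0.0
```

Emit:
apply_moves(
  series=[
    [[11, 10.4, 2.9], [0.0375, -0.0375, -0.093]],
    [[11, 10.4, 2.9], [0.0375, -0.0375, -0.093]],
    [[11, 10.4, 2.9], [0.0375, -0.0375, -0.093]],
    [[11, 10.4, 2.9], [0.0375, -0.0375, -0.093]],
    [[11, 10.4, 2.9], [0.0375, -0.0375, -0.093]],
    [[11, 10.4, 2.9], [0.0375, -0.0375, -0.093]],
    [[11, 10.4, 2.9], [0.0375, -0.0375, -0.093]],
    [[11, 10.4, 2.9], [0.0375, -0.0375, -0.093]],
    [[0, 0, 0], [0, 0, 0]],
    [[0, 0, 0], [0, 0, 0]],
  ],
)

```text
t: 13.97
tool_pos: [0.7244, 0.0651, 0.3648]
orientation: [-1.827, -2.349, 0.289]
force: [0.0, -0.2, 1.6]
opening: 0.0325
gripper_force: 0.0
```

```bash
cat >> gr.py <<'E'
T,s=now();print(s['t'],s['opening'],'grasp pt',unS(T[:3,3]+T[:3,2]*.167),(T[:3,:3]-R).round(3).tolist())
T=plan(T,P,1);T=plan(T,pose(S(g[0],1,g[1]),R,.167),3)
c=robot.calibration('wrist');p,d=robot.read_camera('wrist');W=wcloud(d,c).reshape(-1,3)
m=(p.max(2)<50).ravel()&(W[:,2]>.149)&(W[:,2]<.166)&(abs(W[:,0]-.67)<.05)&(abs(W[:,1]-.05)<.08)
X=np.array([unS(w) for w in W[m]]);print(len(X));
if len(X):print('top edge',X.mean(0).round(1),np.percentile(X[:,0],[2,98]).round(1),np.percentile(X[:,1],[2,98]).round(1))
cv2.imwrite('pics/w4.png',p)
E
python3 gr.py|tail -7
```

```text
-0.22374156]), np.float64(8.525056676457185e-30))
3 x [[-0.0, -0.0, 20.0], [-0.0, -0.0, -0.0]]
13.9667 0.03249562651809453 grasp pt [ 65.84846214   1.7583382  202.83696624] [[-0.001, -0.001, -0.002], [-0.0, 0.001, 0.001], [0.001, -0.002, 0.0]]
1 x [[-0.6, -1.9, -1.4], [-0.0018, -0.0011, 0.0012]]
3 x [[-0.0, -0.0, 20.0], [-0.0, -0.0, -0.0]]
1346
top edge [ 53.8   4.5 158.2] [50.2 57.2] [-41.9  44.6]
```

View pics/w4.png

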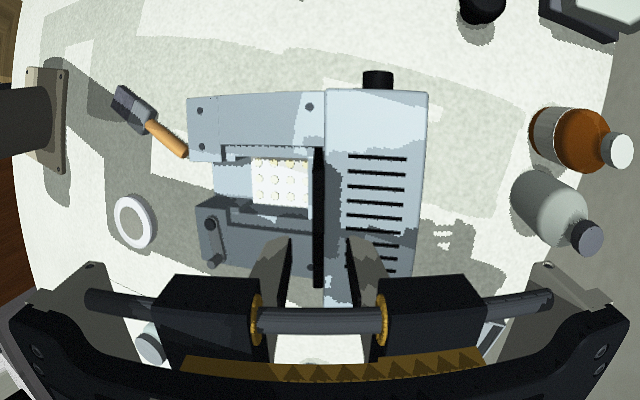

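The wrist view shows the plate's raised edge at (319,215), centred between the open fingers. Measured top edge: x 53.8, y −42 to 45, z 158. I can descend and grip. I've now viewed ten pictures, so from here I check by numbers only.

Emit:
apply_moves(
  series=[
    [[-0.5, -1.2, 20], [0, 0, 0]],
    [[0, 0, 20], [0, 0, 0]],
    [[0, 0, 18], [0, 0, 0]],
    [[0, 0, 0], [0, 0, 0]],
    [[0, 0, 0], [0, 0, 0]],
  ],
)

```text
t: 14.43
tool_pos: [0.7089, 0.0588, 0.3103]
orientation: [-1.829, -2.347, 0.29]
force: [-0.0, 0.6, 0.6]
opening: 0.0326
gripper_force: 0.0
```

Emit:
apply_moves(
  series=[
    [[0, 0, 0], [0, 0, 0]],
    [[0, 0, 0], [0, 0, 0]],
    [[0, 0, 0], [0, 0, 0]],
    [[0, 0, 0], [0, 0, 0]],
    [[0, 0, 0], [0, 0, 0]],
  ],
  claw=0,
  newtons=25,
)

```text
t: 14.85
tool_pos: [0.71, 0.0601, 0.3113]
orientation: [-1.827, -2.352, 0.288]
force: [0.5, -1.1, 3.7]
opening: 0.0079
gripper_force: 25.0
```

```bash
cat > car.py <<'E'
from h import *
from kin import ik
k=np.load('k.npy')
T,s=now();print(s['t'],s['q'].round(2),'grasp pt',unS(T[:3,3]+T[:3,2]*.167),T[:3,3])
R=ori(np.radians(-14),SY,True);G=T[:3,3]+T[:3,2]*.167
T=plan(T,pose(G-.09*R[:,2],T[:3,:3],.167));
P=np.array([.551,.3054,.255]);T1=pose(P,ori(0,-.118,True),.167)
M=ik(T1,k,s['q']);print(M)
T=plan(T,T1)
E
python3 car.py
```

```text
14.85 [ 0.03  0.62  1.07 -0.05  1.7  -0.22] grasp pt [ 50.96549462   0.27353119 149.20963946] [0.70996067 0.060126   0.31125743]
3 x [[-0.0, 0.0, -30.0], [-0.0, 0.0, 0.0]]
(array([4.23474030e-01, 2.09884066e-01, 1.36934626e+00, 2.04238617e-17,
       1.56236233e+00, 5.41474030e-01]), np.float64(1.3660621095538664e-30))
9 x [[28.4, -18.0, -0.4], [-0.0268, 0.005, 0.0407]]
```

Emit:
apply_moves(
  series=[
    [[0, 0, -10], [0, 0, 0]],
    [[0, 0, -20], [0, 0, 0]],
    [[0, 0, -30], [0, 0, 0]],
    [[0, 0, -30], [0, 0, 0]],
    [[0, 0, -20], [0, 0, 0]],
    [[0, 0, -10], [0, 0, 0]],
    [[0, 0, 0], [0, 0, 0]],
    [[0, 0, 0], [0, 0, 0]],
  ],
)

```text
t: 15.52
tool_pos: [0.7381, 0.0674, 0.4272]
orientation: [-1.826, -2.352, 0.288]
force: [0.3, -0.7, -2.4]
opening: 0.0077
gripper_force: 25.0
```

```bash
python3 - <<'E'
from h import *
T,s=now();print(s['t'],s['opening'],s['gripper_force'],unS(T[:3,3]+T[:3,2]*.167))
plan(T,pose(np.array([.551,.3054,.255]),ori(0,-.118,True),.167),12)
E
```

```text
15.5167 0.00767315338291367 24.998677968978882 [ 80.0370695    0.37426112 265.17586175]
12 x [[21.2, -13.9, 2.1], [-0.0201, 0.0037, 0.0305]]
```

Emit:
apply_moves(
  series=[
    [[21.2, -13.9, 2], [-0.02, 0.0037, 0.0305]],
    [[21.2, -13.9, 2], [-0.02, 0.0037, 0.0305]],
    [[21.2, -13.9, 2], [-0.02, 0.0037, 0.0305]],
    [[21.2, -13.9, 2], [-0.02, 0.0037, 0.0305]],
    [[21.2, -13.9, 2], [-0.02, 0.0037, 0.0305]],
    [[21.2, -13.9, 2], [-0.02, 0.0037, 0.0305]],
    [[21.2, -13.9, 2], [-0.02, 0.0037, 0.0305]],
    [[21.2, -13.9, 2], [-0.02, 0.0037, 0.0305]],
    [[21.2, -13.9, 2], [-0.02, 0.0037, 0.0305]],
    [[21.2, -13.9, 2], [-0.02, 0.0037, 0.0305]],
    [[21.2, -13.9, 2], [-0.02, 0.0037, 0.0305]],
    [[21.2, -13.9, 2], [-0.02, 0.0037, 0.0305]],
  ],
)

```text
t: 16.52
tool_pos: [0.5493, 0.3063, 0.4212]
orientation: [-2.348, -2.083, 0.007]
force: [-0.1, 0.1, -1.7]
opening: 0.008
gripper_force: 25.0
```

Emit:
apply_moves(
  series=[
    [[0, 0, 0], [0, 0, 0]],
    [[0, 0, 0], [0, 0, 0]],
    [[0, 0, 0], [0, 0, 0]],
  ],
)

```text
t: 16.77
tool_pos: [0.5504, 0.3053, 0.422]
orientation: [-2.346, -2.087, 0.008]
force: [-0.6, -1.1, -1.4]
opening: 0.0077
gripper_force: 25.0
```

```bash
cat > rk.py <<'E'
from h import *
T,s=now();G=T[:3,3]+T[:3,2]*.167;R=ori(0,-.118,True);print(s['t'],s['opening'],G,(T[:3,:3]-R).round(3).tolist())
a=-.118;e=np.array([np.cos(a),np.sin(a)]);f=np.array([-e[1],e[0]])
print('grasp across/along',G[:2]@e,G[:2]@f)
for n in('wrist','scene','top'):
    c=robot.calibration(n);p,d=robot.read_camera(n);W=(wcloud if n=='wrist' else cloud)(d,c).reshape(-1,3);dk=p.max(2).ravel()<55
    X=W[(W[:,2]>.039)&(W[:,2]<.054)&(abs(W[:,0]-.5)<.15)&(abs(W[:,1]-.305)<.07)];w=X[:,:2]@e
    h,b=np.histogram(w,np.arange(.48,.54,.002));print(n,'cheeks',dict(zip((b[:-1]*1000).round().astype(int).tolist(),h.tolist())))
    for lo,hi in((.494,.506),(.514,.527)):
        q=X[(w>lo)&(w<hi)]
        if len(q)>20:print('  line',len(q),np.median(q[:,:2]@e).round(4),np.percentile(q[:,:2]@f,[1,99]).round(4))
    for z in(.165,.19,.22):   # held plate, dark
        q=W[dk&(abs(W[:,2]-z)<.012)&(abs(W[:,0]-.551)<.03)&(abs(W[:,1]-.305)<.06)]
        if len(q)>20:print('  plate',z,len(q),np.percentile(q[:,:2]@e,[5,50,95]).round(4),np.percentile(q[:,:2]@f,[2,98]).round(4))
E
python3 rk.py
```

```text
16.7667 0.007748204163815163 [0.54960395 0.30503943 0.25497897] [[-0.001, 0.0, -0.005], [0.0, 0.001, -0.002], [-0.002, -0.005, 0.0]]
grasp across/along 0.5098708636095095 0.36762107568029145
wrist cheeks {480: 0, 482: 0, 484: 0, 486: 0, 488: 0, 490: 0, 492: 0, 494: 0, 496: 104, 498: 105, 500: 78, 502: 49, 504: 0, 506: 0, 508: 0, 510: 0, 512: 0, 514: 0, 516: 80, 518: 98, 520: 143, 522: 128, 524: 0, 526: 0, 528: 0, 530: 0, 532: 0, 534: 0, 536: 0, 538: 0}
  line 336 0.4989 [0.3194 0.42  ]
  line 449 0.5208 [0.3196 0.4198]
  plate 0.165 37 [0.5058 0.5088 0.512 ] [0.4113 0.4123]
  plate 0.19 65 [0.506  0.5089 0.5124] [0.4111 0.4126]
  plate 0.22 110 [0.506  0.5091 0.5126] [0.4113 0.4125]
scene cheeks {480: 0, 482: 0, 484: 0, 486: 0, 488: 0, 490: 0, 492: 0, 494: 0, 496: 13, 498: 60, 500: 95, 502: 79, 504: 45, 506: 4, 508: 0, 510: 0, 512: 0, 514: 0, 516: 0, 518: 7, 520: 46, 522: 59, 524: 21, 526: 1, 528: 0, 530: 0, 532: 0, 534: 0, 536: 0, 538: 0}
  line 292 0.5017 [0.3176 0.4202]
  line 134 0.5225 [0.3183 0.4204]
  plate 0.165 365 [0.5118 0.5138 0.5156] [0.3262 0.4112]
  plate 0.19 477 [0.512  0.5139 0.5156] [0.3263 0.4112]
  plate 0.22 519 [0.5122 0.5142 0.5159] [0.3267 0.4113]
top cheeks {480: 0, 482: 0, 484: 0, 486: 0, 488: 0, 490: 0, 492: 0, 494: 0, 496: 21, 498: 24, 500: 23, 502: 12, 504: 0, 506: 0, 508: 0, 510: 0, 512: 0, 514: 3, 516: 4, 518: 8, 520: 12, 522: 5, 524: 0, 526: 0, 528: 0, 530: 0, 532: 0, 534: 0, 536: 0, 538: 0}
  line 80 0.4996 [0.3186 0.4194]
  line 32 0.5201 [0.3189 0.351 ]
  plate 0.19 23 [0.5056 0.5058 0.5103] [0.3214 0.372 ]
  plate 0.22 21 [0.5057 0.5059 0.5103] [0.3222 0.3608]
```

Emit:
apply_moves(
  series=[
    [[0, 0.5, 12], [0, 0, 0]],
    [[0, 0.5, 25], [0, 0, 0]],
    [[0, 0, 25], [0, 0, 0]],
    [[0, 0, 20], [0, 0, 0]],
    [[0, 0, 14], [0, 0, 0]],
    [[0, 0, 0], [0, 0, 0]],
    [[0, 0, 0], [0, 0, 0]],
    [[0, 0, 0], [0, 0, 0]],
  ],
)

```text
t: 17.58
tool_pos: [0.552, 0.3056, 0.3287]
orientation: [-2.348, -2.086, 0.001]
force: [0.5, 0.3, -0.8]
opening: 0.0075
gripper_force: 25.0
```

```bash
sed -i 's/in(.165,.19,.22)/in(.07,.1,.13)/' rk.py; python3 rk.py
```

```text
17.5833 0.007506093190061343 [0.55180116 0.30562359 0.16167399] [[0.0, -0.0, -0.001], [-0.0, -0.0, 0.0], [0.0, -0.001, 0.0]]
grasp across/along 0.5119840265957997 0.3684598448622277
wrist cheeks {480: 0, 482: 0, 484: 0, 486: 0, 488: 0, 490: 0, 492: 0, 494: 0, 496: 123, 498: 212, 500: 233, 502: 217, 504: 44, 506: 0, 508: 0, 510: 0, 512: 0, 514: 0, 516: 42, 518: 134, 520: 224, 522: 172, 524: 38, 526: 0, 528: 0, 530: 0, 532: 0, 534: 0, 536: 0, 538: 0}
  line 829 0.5007 [0.3333 0.4203]
  line 610 0.5211 [0.3351 0.421 ]
  plate 0.07 35 [0.5082 0.5112 0.5151] [0.4123 0.4134]
  plate 0.1 77 [0.5084 0.512  0.5153] [0.4118 0.4134]
  plate 0.13 109 [0.5083 0.5114 0.5149] [0.4122 0.4134]
scene cheeks {480: 0, 482: 0, 484: 0, 486: 0, 488: 0, 490: 0, 492: 0, 494: 1, 496: 3, 498: 16, 500: 67, 502: 78, 504: 40, 506: 5, 508: 1, 510: 0, 512: 0, 514: 0, 516: 0, 518: 7, 520: 60, 522: 51, 524: 19, 526: 1, 528: 0, 530: 0, 532: 0, 534: 0, 536: 0, 538: 0}
  line 205 0.5024 [0.3184 0.4205]
  line 138 0.5221 [0.3189 0.4213]
  plate 0.07 277 [0.5141 0.516  0.5176] [0.3282 0.4124]
  plate 0.1 411 [0.5139 0.5158 0.5179] [0.3282 0.4126]
  plate 0.13 416 [0.5139 0.5161 0.5179] [0.3285 0.413 ]
top cheeks {480: 0, 482: 0, 484: 0, 486: 0, 488: 0, 490: 0, 492: 0, 494: 0, 496: 17, 498: 16, 500: 16, 502: 11, 504: 0, 506: 0, 508: 0, 510: 0, 512: 0, 514: 1, 516: 1, 518: 5, 520: 7, 522: 5, 524: 0, 526: 0, 528: 0, 530: 0, 532: 0, 534: 0, 536: 0, 538: 0}
  line 60 0.4996 [0.3182 0.3926]
```

Emit:
apply_moves(
  series=[
    [[0, -0.3, 6], [0, 0, 0]],
    [[0, 0, 6], [0, 0, 0]],
    [[0, 0, 6], [0, 0, 0]],
    [[0, 0, 6], [0, 0, 0]],
    [[0, 0, 6], [0, 0, 0]],
    [[0, 0, 0], [0, 0, 0]],
  ],
)

```text
t: 18.23
tool_pos: [0.5504, 0.3053, 0.2949]
orientation: [-2.346, -2.085, 0.009]
force: [-0.1, -0.6, -1.4]
opening: 0.0077
gripper_force: 25.0
```

Emit:
apply_moves(
  series=[
    [[0, 0, 5], [0, 0, 0]],
    [[0, 0, 5], [0, 0, 0]],
    [[0, 0, 4], [0, 0, 0]],
    [[0, 0, 3], [0, 0, 0]],
    [[0, 0, 2], [0, 0, 0]],
    [[0, 0, 0], [0, 0, 0]],
    [[0, 0, 0], [0, 0, 0]],
  ],
)

```text
t: 18.82
tool_pos: [0.551, 0.3056, 0.2783]
orientation: [-2.347, -2.086, 0.004]
force: [0.2, -0.3, -0.5]
opening: 0.0078
gripper_force: 25.0
```

Emit:
apply_moves(
  series=[
    [[0, 0, 1], [0, 0, 0]],
    [[0, 0, 1], [0, 0, 0]],
    [[0, 0, 1], [0, 0, 0]],
    [[0, 0, 0], [0, 0, 0]],
    [[0, 0, 0], [0, 0, 0]],
  ],
)

```text
t: 19.23
tool_pos: [0.5513, 0.3057, 0.2763]
orientation: [-2.347, -2.086, 0.002]
force: [-2.0, -0.9, 5.5]
opening: 0.008
gripper_force: 25.0
```

```bash
cat > top.py <<'E'
from h import *
a=-.118;e=np.array([np.cos(a),np.sin(a)]);f=np.array([-e[1],e[0]])
T,s=now();print(s['t'],s['force'],s['tool_pos'],s['gripper_force'])
for n in('scene','wrist'):
    c=robot.calibration(n);p,d=robot.read_camera(n);W=(wcloud if n=='wrist' else cloud)(d,c).reshape(-1,3);dk=p.max(2).ravel()<55
    q=W[dk&(abs(W[:,0]-.551)<.025)&(abs(W[:,1]-.305)<.055)&(W[:,2]>.05)&(W[:,2]<.135)]
    y=q[:,:2]@f;q=q[(y<.355)|(y>.385)] if n=='scene' else q
    print(n,len(q),'z top',np.percentile(q[:,2],[90,98,99.5]).round(4))
    for z in(.06,.09,.115):
        w=q[abs(q[:,2]-z)<.01]
        if len(w)>10:print(z,np.percentile(w[:,:2]@e,[5,50,95]).round(4),np.percentile(w[:,:2]@f,[2,98]).round(4))
E
python3 top.py
```

```text
19.2333 [-2.02271193 -0.91941143  5.46336974] [0.55126455 0.30567759 0.27633278] 25.00240445137024
scene 625 z top [0.115  0.1196 0.1203]
0.06 [0.5129 0.5148 0.5167] [0.3265 0.4124]
0.09 [0.512  0.5147 0.5166] [0.3297 0.4129]
0.115 [0.5097 0.5144 0.5164] [0.3857 0.4131]
wrist 2483 z top [0.1199 0.1298 0.1337]
0.06 [0.5073 0.5111 0.5143] [0.4123 0.4133]
0.09 [0.5059 0.5105 0.5155] [0.3758 0.4133]
0.115 [0.5071 0.5111 0.5147] [0.3483 0.4129]
```

The plate is on the floor: the force reads +5.5 N upward and the plate top is near 118–119 mm. Now I release and rise.

Emit:
apply_moves(
  series=[
    [[0, 0, 0], [0, 0, 0]],
    [[0, 0, 0], [0, 0, 0]],
    [[0, 0, 0], [0, 0, 0]],
    [[0, 0, 0], [0, 0, 0]],
  ],
  claw=0.3,
)

```text
t: 19.67
tool_pos: [0.5509, 0.3055, 0.275]
orientation: [-2.347, -2.086, 0.004]
force: [0.8, -0.0, 0.5]
opening: 0.027
gripper_force: 0.0
```

Emit:
apply_moves(
  series=[
    [[0, 0, -10], [0, 0, 0]],
    [[0, 0, -20], [0, 0, 0]],
    [[0, 0, -30], [0, 0, 0]],
    [[0, 0, -30], [0, 0, 0]],
    [[0, 0, -10], [0, 0, 0]],
    [[0, 0, 0], [0, 0, 0]],
    [[0, 0, 0], [0, 0, 0]],
  ],
)

```text
t: 20.25
tool_pos: [0.5514, 0.3056, 0.3758]
orientation: [-2.347, -2.086, 0.002]
force: [-0.4, 0.1, -0.7]
opening: 0.0281
gripper_force: 0.0
```

```bash
python3 top.py; python3 - <<'E'
from h import *
c=robot.calibration('top');p,d=robot.read_camera('top');W=cloud(d,c).reshape(-1,3)
q=W[(W[:,2]>.078)&(W[:,2]<.092)&(W[:,0]<.6)&(W[:,0]>.46)&(W[:,1]>-.12)&(W[:,1]<.0)];m=unS(np.median(q,0));print('peg',len(q),m,'angle',np.arctan2(-(m[1]+44),m[0]+98))
E
```

```text
20.25 [-0.35841734  0.10941029 -0.7000955 ] [0.55139562 0.30563605 0.37583304] 0.0
scene 815 z top [0.1173 0.1199 0.1206]
0.06 [0.5123 0.5145 0.5163] [0.3272 0.4126]
0.09 [0.5126 0.5143 0.5162] [0.3274 0.4132]
0.115 [0.5103 0.5141 0.516 ] [0.3277 0.4128]
wrist 1072 z top [0.1196 0.1201 0.1204]
0.06 [0.5082 0.5112 0.5141] [0.4121 0.4131]
0.09 [0.5076 0.5111 0.514 ] [0.4121 0.4134]
0.115 [0.5072 0.5111 0.5144] [0.3261 0.4127]
peg 14 [-94.0545538  -87.258132    86.53353509] angle 1.479840940008491
```

```bash
python3 - <<'E'
from h import *
for n in('scene','top','wrist'):
    c=robot.calibration(n);p,d=robot.read_camera(n);W=(wcloud if n=='wrist' else cloud)(d,c).reshape(-1,3)
    X=np.array([unS(w) for w in W[(W[:,2]>.064)&(W[:,2]<.092)&(abs(W[:,0]-.54)<.09)&(abs(W[:,1]+.04)<.09)]])
    X=X[(X[:,0]>-125)&(X[:,0]<-40)&(X[:,1]<-30)&(X[:,1]>-100)] if len(X) else X
    g=X[X[:,2]>76] if len(X) else X
    print(n,len(X),len(g),g.mean(0).round(1) if len(g) else'', g.min(0).round(1) if len(g) else '',g.max(0).round(1) if len(g) else '')
    if len(X)>20:
        b=X[(X[:,2]<76)&(X[:,1]<-56)];print('  bar',len(b),b.mean(0).round(1),'angle',np.arctan2(-(b[:,1].mean()+44),b[:,0].mean()+98).round(3), 'peg angle',np.arctan2(-(g[:,1].mean()+44),g[:,0].mean()+98).round(3) if len(g) else '')
E
```

```text
scene 168 34 [-89.7 -87.1  82.6] [-96.2 -93.   76.2] [-82.9 -80.3  88.4]
  bar 83 [-91.3 -74.9  67.8] angle 1.356 peg angle 1.381
top 123 14 [-94.  -86.6  85.8] [-98.4 -90.9  81.3] [-89.3 -81.6  90. ]
  bar 67 [-95.5 -72.6  66.9] angle 1.484 peg angle 1.476
wrist 0 0
```

```bash
python3 -c "
from plant import robot
print(robot.close_job())"
```

```text
the job is handed in; nothing more can be done
None
```

I handed the job in at about 20 s: the black plate stands upright in the empty slot, about 1 mm off centre across it, and the gripper is clear; the tab is turned aside, but its angle (about 1.48 rad from the top camera, 1.36–1.38 from the less favourable scene camera) is the least certain point against the 1.35 limit, no bystander was touched that I know of, and no verdict was returned.

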